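# Comb metal rods into a grooved tray with a rake

### The arm

A 6-joint arm with a two-finger parallel gripper is mounted at the origin on the work surface. World frame = base frame: x ahead of the robot, y to its left, z up, the work surface at z = 0. Lengths are in m, angles in rad, forces in N, time in s.
With the tool pointing down it reaches from about 0.375 to 0.975 m from the base axis. Payload 3.8 kg.
Tool frame: the origin (TCP) lies on the centre line of the jaws, within the pads' length; the fingertips stand r.nose_length ahead of it and the grasp point (between the pads) lies 8 mm behind it (r.nose_length is the distance from the TCP to the fingertips, in m); z points along the fingers, x is the direction in which the jaws open and shut, and the axes are right-handed (so a half turn about z gives the same grasp; the last joint's range is limited). The gripper opens to 85 mm and grips with 20 to 120 N. Pads are 22 mm wide; open, the fingers measure 114 mm over their backs; the gripper's body (76 mm by 85 mm) begins 54 mm behind the grasp point. The pads swing forward as they close: fully open they stand 13 mm farther back than shut.
Start: joints at [-1.257, 0.264, 1.604, -0, 1.274, -0.037], TCP at [0.232, -0.634, 0.242] pointing down, gripper open.
Joint ranges: [-2.63, 2.63], [-0.94, 2.18], [0.31, 2.57], [-1.31, 4.45], [0, 2.66], [-2.55, 2.55]. Speed limits (rad/s): [2.57, 2.57, 3.14, 3.14, 3.14, 3.14].

### API

Orientations are given as a unit quaternion [w, x, y, z].
In Python, from workcell import r gives the robot as it stands.
- The arm moves only by the shell command python3 -m creep 'ROWS' [FORCE]. ROWS is JSON, a list of rows, each a list of 7 numbers: the shift along the tool's x, y, z in m, then the turn, a rotation vector about the tool's x, y, z in degrees, then the opening, from -1 (shut) to 1 (fully open). In form: [[tx, ty, tz, wx, wy, wz, claw], ...]. A call has 1 to 5 rows; each row shifts and turns the pose as measured when the row begins, along the tool's axes as they then stand; what a row does not reach is not made up. A row lasts 1/12 s, in which the tool goes at most 41.7 mm and 7.16 degrees, less where a joint would pass 70% of its speed; a pose out of reach is approached as far as the arm can. A call is refused whole if a number of a shift passes 0.0417 or a number of a turn 7.16, either way. A call with a gripper value outside its range is refused whole. The fingers move at their own pace and stop on an object; FORCE is the grip in N (left out, the last holds). Time passes only in rows, so rows that do not move let the fingers close. It gives the time, the measured TCP pose, the force and the opening at its end, in the units of the state.
- r.get_state(): the state, without advancing time (a new reading comes with each control period).
- r.snapshot(name): name is "scene" or "top" or "wrist"; returns the picture (384x512x3 uint8, red, green, blue); there is no depth.
- r.camera_model(name): a dict with "mtx" (3x3 intrinsics, pixels), "dist_coeffs" ([k1, k2, p1, p2, k3] as OpenCV has them; the pictures are not rectified), "rvec" (rotation vector, rad) and "tvec" (3), from world to camera coordinates, as OpenCV has them. Camera axes: x right, y down, z forward; pixel columns grow to the right and rows downward; lengths in m; the calibration is good to about 2 mm. A picture is of the moment at which its call begins: read the wrist's pose just before it. camera_model takes no time and is no camera call; for the wrist camera it gives the pose at the moment of the call.
- r.hand_in(): hands the job in, once; it reports no verdict.
The state is a dict: "time_s": time; "joint_positions": joint angles; "joint_velocities": joint speeds; "joint_efforts": joint torques, N m; "tool_pos": TCP position; "ee_rot": TCP orientation; "contact_force": force on the tool from outside, world axes, zero at the start; "ft_torque": the same for the moment, N m; "finger_gap": opening from 0.0 (shut) to 1.0 (fully open).
Only numpy, scipy, OpenCV 4.12 (cv2) and the standard library are available. Lean on these libraries where they do the work, as an engineer would, in place of code of your own. Each camera call takes 0.05 s, during which the arm holds its last target.

### The job

Take the rake from its stand, set its teeth gently on the ridges of the wooden tray at the red end, and comb along the grooves to the other end until all three loose rods lie parallel at the bottom of the grooves, going over it again if needed. The tray bed is not level, so follow it by feel, teeth resting lightly on the ridges all the way: under 10 N on the tray while combing (a bump of up to 18 N at touch-down is all right), under 20 N on a rod, no hand or arm on the rods, and nothing else on the bench disturbed. Then put the rake back in its stand as it was.

Things in the scene. Friction and masses are not known exactly. Their poses are not given: they have to be found in the camera images.
- tray: Fixed wooden tray, 212 x 250 mm outside, 192 (x) by 230 (y) inside, red end plate at -y, wall tops at z = 34. Origin at its centre, 0 to 8 mm above the bench. Eight grooves along y between white ridges 9 mm high, crests at x = -72, -48, ... 72. The bed slopes along y by an unseen amount, up to 3 degrees either way: crests at z = 21 at y = -42, 3 mm higher or lower at y = -104, 8 mm at y = 110.
- stand: Fixed green stand: base 236 (x) by 80 (y) mm, origin under its centre, z up. Two cheeks, 16 mm thick, at x = -100 and 100 mm have upward-open slots 22 mm wide in y, floor at z = 36 mm, flaring above z = 50 to about 46 mm at the top (z = 68). The rake's bar lies in the slots, teeth hanging between the cheeks; its origin is then at z = 8 mm.
- rake: Loose rake, about 0.24 kg. Origin midway between the tooth tips, at their lower ends; x along the bar, z up. Seven yellow teeth, square 6 mm bars set edge-on (8.5 mm corner to corner, edges leading), at x = -72, -48, ..., 72 mm (24 mm apart); bar 224 by 16 mm, z = 28 to 42; blue grip block 30 (x) by 18 (y) mm, z = 42 to 92. To comb, its axes lie along the tray's and one tooth rides on each of the seven crests.
- rod1: Loose copper rod, 8 mm thick, 90 mm long, round ends, about 40 g; origin at its centre, x along it. It starts askew across the ridges (25 to 33 degrees off the grooves). They lie towards the red end; none reaches within 15 mm of the red end plate. At the bottom of a groove its top is 1 mm below the crests, so the teeth pass over it.
- rod2: Loose brass rod, 8 mm thick, 90 mm long, round ends, about 40 g; origin at its centre, x along it. It starts askew across the ridges (25 to 33 degrees off the grooves). They lie towards the red end; none reaches within 15 mm of the red end plate. At the bottom of a groove its top is 1 mm below the crests, so the teeth pass over it.
- rod3: Loose dark steel rod, 8 mm thick, 90 mm long, round ends, about 40 g; origin at its centre, x along it. It starts askew across the ridges (25 to 33 degrees off the grooves). They lie towards the red end; none reaches within 15 mm of the red end plate. At the bottom of a groove its top is 1 mm below the crests, so the teeth pass over it.
- glue: Bystander: white bottle with yellow cap, 44 mm wide, 130 mm tall; origin under its centre.
- tape: Bystander: blue tape roll lying flat, 90 mm wide, 24 mm high; origin under its centre.
- driver: Bystander: screwdriver with a red handle lying on the bench; origin under its middle.
- pincup: Bystander: small steel cup, 60 mm wide, 50 mm high; origin under its centre.
- sanding_block: Bystander: cork sanding block 90 by 50 by 30 mm; origin under its centre.
- wax: Bystander: amber jar with black cap, 60 mm wide, 50 mm high; origin under its centre.
- notes: Bystander: orange pad 75 by 75 by 12 mm; origin under its centre.

How it is judged:
By the outcome, as a careful person would: the job done as asked, in the order asked, and still so for the second after the job is handed in, with the robot touching nothing.
It also fails if it takes over 64 s, if anything falls off the work surface, if the arm or the gripper's body presses on something with over 40 N, if the wrist force passes 120 N, or if a joint passes its speed limit or range.

## Working session

There is one attempt and no reset: what is moved stays moved. The work goes in short steps, Python scripts to look and compute and a shell command to move; the robot and the scene stay as the last step left them, time stands still between calls to the robot, and variables do not carry over. Pictures are saved under pics/ and viewed, and the job is handed in when it is done.

```bash
ls; mkdir -p pics; python3 - <<'E'
from workcell import r
import cv2
s=r.get_state(); print(s, r.nose_length)
for n in("scene","top","wrist"):
    m=r.camera_model(n)
    print(n,m)
    im=r.snapshot(n); cv2.imwrite(f"pics/{n}0.png",im[:,:,::-1])
E
```

```text
pics
{'time_s': 0.0, 'joint_positions': array([-1.25686345e+00,  2.64752319e-01,  1.60537193e+00, -2.28673461e-05,
        1.27370062e+00, -3.68676249e-02]), 'joint_velocities': array([ 7.61952476e-04,  1.07332653e-04, -2.51014285e-04, -1.49721918e-05,
        9.40479940e-04, -8.09902112e-04]), 'joint_efforts': array([ 9.04940157e-05, -5.15111232e+01, -3.67317080e+01,  2.26360144e-04,
        1.28757881e-02,  4.57308090e-06]), 'tool_pos': array([ 0.2317573 , -0.63321501,  0.24096368]), 'ee_rot': array([-6.63943855e-04,  8.19650628e-01, -5.72862638e-01, -8.97214991e-04]), 'contact_force': array([0.01689545, 0.14932546, 0.93481367]), 'ft_torque': array([-0.00034314,  0.0076511 ,  0.02686361]), 'finger_gap': 1.0034761225690285} 0.011
scene {'mtx': array([[387.24945615,   0.        , 262.02894769],
       [  0.        , 387.24945615, 182.89389838],
       [  0.        ,   0.        ,   1.        ]]), 'dist_coeffs': array([-0.0560612,  0.       ,  0.       ,  0.       ,  0.       ]), 'rvec': array([ 0.63856174,  2.6360114 , -1.14405082]), 'tvec': array([ 0.4646063 , -0.09717016,  1.3265896 ])}
top {'mtx': array([[412.93798452,   0.        , 257.65183997],
       [  0.        , 412.93798452, 180.66156798],
       [  0.        ,   0.        ,   1.        ]]), 'dist_coeffs': array([-0.11001779,  0.        ,  0.        ,  0.        ,  0.        ]), 'rvec': array([ 2.15013107, -2.06707965,  0.21416593]), 'tvec': array([-0.03181191,  0.52698454,  1.11399724])}
wrist {'mtx': array([[314.09070205,   0.        , 259.30991331],
       [  0.        , 314.09070205, 184.48937909],
       [  0.        ,   0.        ,   1.        ]]), 'dist_coeffs': array([-0.0069223,  0.       ,  0.       ,  0.       ,  0.       ]), 'rvec': array([-2.39196004,  1.67149985,  0.22581533]), 'tvec': array([-0.67343394, -0.03378125,  0.37798532])}
```

View pics/scene0.png

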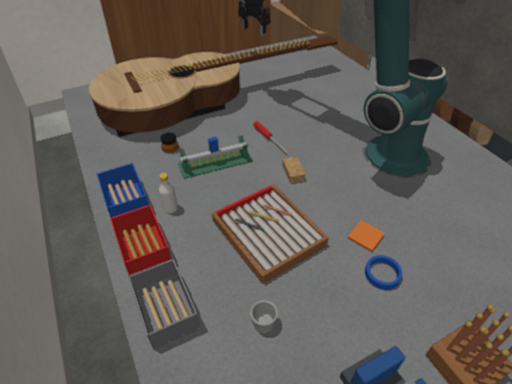

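View pics/top0.png

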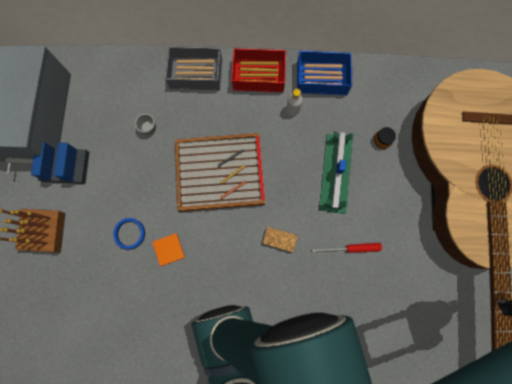

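View pics/wrist0.png

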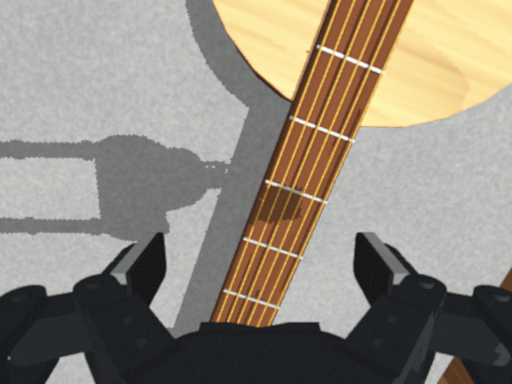

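The top view shows the tray at about (220,172) with its red end at column 262 and three rods at (230,158), (235,174) and (233,190). The rake's white bar in the green stand runs from (342,133) to (333,210), with the blue grip at (341,167). I'll measure these next.

```bash
cat > h.py <<'E'
import cv2, numpy as np
from workcell import r
from scipy.spatial.transform import Rotation as R
def cast(px,name,z,m=None):
    m=m or r.camera_model(name)
    p=cv2.undistortPoints(np.array(px,float).reshape(-1,1,2),m["mtx"],m["dist_coeffs"]).reshape(-1,2)
    Rm,_=cv2.Rodrigues(m["rvec"]); t=m["tvec"].reshape(3)
    d=np.c_[p,np.ones(len(p))]@Rm; o=-Rm.T@t
    return o+d*((z-o[2])/d[:,2])[:,None]
def proj(P,name,m=None):
    m=m or r.camera_model(name)
    return cv2.projectPoints(np.array(P,float).reshape(-1,1,3),m["rvec"],m["tvec"],m["mtx"],m["dist_coeffs"])[0].reshape(-1,2)
def big(im,x0,y0,x1,y1,s,fn):
    cv2.imwrite(fn,cv2.resize(im[y0:y1,x0:x1],None,fx=s,fy=s,interpolation=cv2.INTER_CUBIC))
E
python3 - <<'E'
from h import *
im=cv2.imread("pics/top0.png"); big(im,165,120,365,220,4,"pics/topz.png")
im2=cv2.imread("pics/scene0.png"); big(im2,150,110,350,290,4*1,"pics/scz.png") if 0 else big(im2,150,120,340,280,3.7,"pics/scz.png")
for n,I in(("top",im),("scene",im2)):
    hsv=cv2.cvtColor(I,cv2.COLOR_BGR2HSV)
    for nm,lo,hi in(("green",(55,90,30),(88,255,255)),("blue",(105,130,50),(125,255,255)),("red",(174,150,60),(180,255,255)),("red0",(0,170,60),(4,255,255))):
        mk=cv2.inRange(hsv,lo,hi)
        for c in cv2.findContours(mk,cv2.RETR_EXTERNAL,cv2.CHAIN_APPROX_NONE)[0]:
            if cv2.contourArea(c)>20: 
                q=cv2.minAreaRect(c); print(n,nm,cv2.contourArea(c),np.round(q[0],1),np.round(q[1],1),round(q[2],1))
E
```

```text
top green 88.5 [342. 372.] [22. 26.] 90.0
top green 368.5 [480.6 367.9] [14.  72.5] 61.3
top green 866.5 [239.5 357. ] [64.8 35.8] 63.4
top green 808.0 [329.2 356.7] [47.7 61.4] 72.6
top green 21.0 [211.7 322.6] [ 4.7 12.3] 71.6
top green 1174.0 [336.  171.9] [26.  79.2] 5.7
top blue 711.0 [128.5 233.5] [29.7 31.1] 45.0
top blue 72.5 [340.9 166.1] [ 8.1 12.8] 9.5
top blue 601.5 [ 64.8 161. ] [19.2 36.1] 8.1
top blue 533.5 [ 42.6 160.4] [20.1 36.7] 9.5
top blue 2125.0 [324.2  72.5] [54.6 42. ] 2.6
top red0 204.5 [364.  247.4] [ 7.4 33.9] 86.8
top red0 109.0 [259.4 167.6] [63.2  3.1] 85.1
top red0 2049.5 [258.1  69.9] [52.4 41.4] 1.7
scene green 611.0 [214.4 161. ] [16.7 70.1] 76.0
scene blue 22.0 [420. 381.] [4. 8.] 90.0
scene blue 1034.0 [377.3 369.7] [23.6 58.9] 59.4
scene blue 919.0 [383. 272.] [36.7 32.2] 26.6
scene blue 1674.5 [122.2 188.8] [44.6 41.1] 71.6
scene blue 93.0 [213. 144.] [14.  8.] 90.0
scene red0 2452.0 [140.9 239.2] [57.9 45.9] 71.6
scene red0 240.0 [244.5 201. ] [ 6.3 60.8] 64.1
scene red0 84.5 [262.  129.5] [20.5  4.9] 45.0
```

View pics/topz.png

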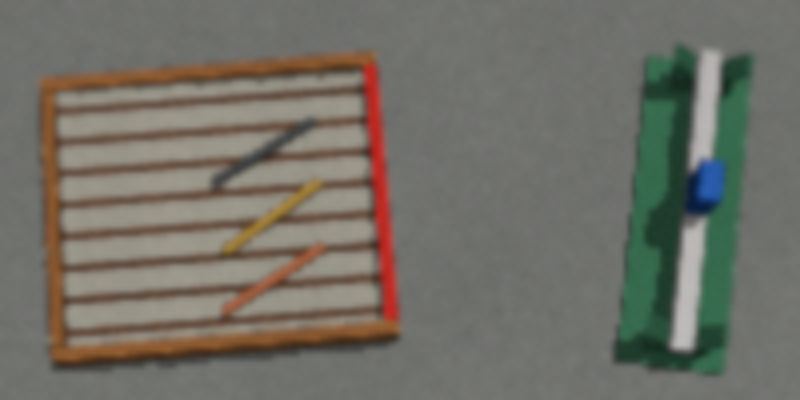

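View pics/scz.png

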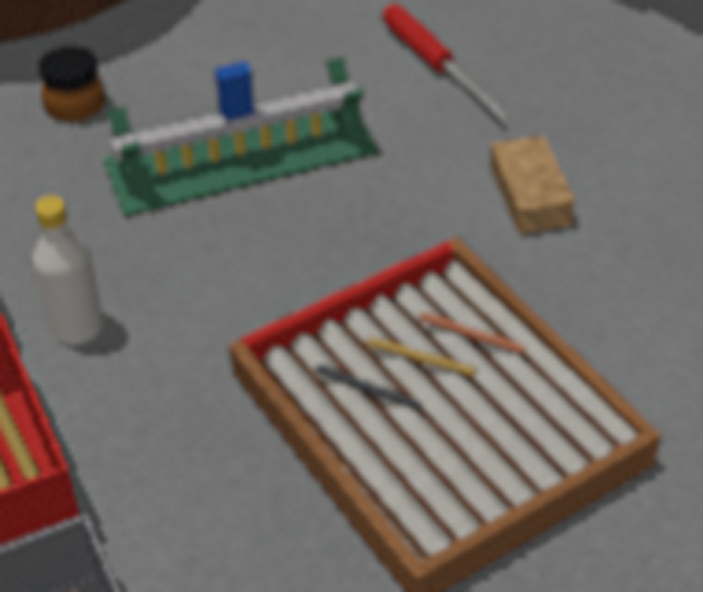

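```bash
python3 - <<'E'
from h import *
q=lambda *a:[(x/4+165,y/4+120) for x,y in a]
c=cast(q((42,78),(372,55),(398,325),(53,352)),"top",.037); print(np.round(c,4))
print("sides",np.linalg.norm(c-np.roll(c,-1,0),axis=1), c.mean(0), np.degrees(np.arctan2(*(c[1]-c[0])[[1,0]])),np.degrees(np.arctan2(*(c[2]-c[3])[[1,0]])))
b=cast(q((711,48),(682,352)),"top",.05); print("bar",b,np.linalg.norm(b[1]-b[0]),b.mean(0),np.degrees(np.arctan2(*(b[1]-b[0])[[1,0]])))
print("sbase",cast(q((645,57),(752,57),(722,374),(614,360)),"top",.0))
print("grip top blue",cast([(342.5,162.5)],"top",.1))
for n,z,p in(("glue",.13,(297,93)),("pincup",.05,(146,124)),("wax",.05,(388,134)),("sand",.03,(280,239)),("driver",.02,(350,248))): print(n,cast([p],"top",z)[0])
for rod,p in(("steel",[(213,186),(315,121)]),("brass",[(226,250),(320,182)]),("cu",[(226,313),(322,247)])):
    w=cast(q(*p),"top",.032);print(rod,w,np.linalg.norm(w[1]-w[0]))
s=r.get_state();print(R.from_quat(np.roll(s["ee_rot"],-1)).as_matrix())
E
```

```text
[[ 0.6464  0.2367  0.037 ]
 [ 0.6731 -0.0063  0.037 ]
 [ 0.4726 -0.0327  0.037 ]
 [ 0.4432  0.2121  0.037 ]]
sides [0.24441954 0.20224437 0.24657426 0.20464952] [0.55879822 0.10245029 0.037     ] -83.73093609765812 -83.16390288147699
bar [[ 0.68449812 -0.25470528  0.05      ]
 [ 0.4588694  -0.23313145  0.05      ]] 0.2266577823135505 [ 0.57168376 -0.24391837  0.05      ] 174.53818173404355
sbase [[ 0.69235773 -0.21399584  0.        ]
 [ 0.69600465 -0.29640865  0.        ]
 [ 0.45116249 -0.27190393  0.        ]
 [ 0.45861521 -0.19218188  0.        ]]
grip top blue [[ 0.57866533 -0.2433029   0.1       ]]
glue [ 0.76582034 -0.11150157  0.13      ]
pincup [0.68732686 0.32621238 0.05      ]
wax [ 0.6845392 -0.3896315  0.05     ]
sand [ 0.367814   -0.08030818  0.03      ]
driver [ 0.34999333 -0.2807765   0.02      ]
steel [[0.57033588 0.10555775 0.032     ]
 [0.62229752 0.03359317 0.032     ]] 0.08876324358141988
brass [[0.52318542 0.09332081 0.032     ]
 [0.5763427  0.0277902  0.032     ]] 0.08437984402532198
cu [[0.47716116 0.09068312 0.032     ]
 [0.52811604 0.02412385 0.032     ]] 0.08382442995088331
[[ 3.43673112e-01 -9.39089154e-01 -5.93559637e-04]
 [-9.39087509e-01 -3.43673622e-01  1.75825676e-03]
 [-1.85515065e-03 -4.68611324e-05 -9.99998278e-01]]
```

```bash
cat >> h.py <<'E'
def tool():
    s=r.get_state(); return np.array(s["tool_pos"]),R.from_quat(np.roll(s["ee_rot"],-1)).as_matrix(),s
def plan(p,yaw=None,zdown=True):
    """shift in tool axes and turn to reach world p with tool x at world yaw (deg), pointing down"""
    t,M,s=tool(); d=M.T@(np.array(p)-t)
    w=0
    if yaw is not None:
        a=np.radians(yaw); x=np.array([np.cos(a),np.sin(a),0]);z=np.array([0,0,-1.]);T=np.c_[x,np.cross(z,x),z]
        w=np.degrees(R.from_matrix(M.T@T).as_rotvec())
    print("tool shift mm",np.round(d*1e3,1),"turn",np.round(w,2))
def st():
    t,M,s=tool(); print("t",round(s["time_s"],2),"tcp",np.round(t,4),"yaw",round(np.degrees(np.arctan2(M[1,0],M[0,0])),2),"F",np.round(s["contact_force"],1),"M",np.round(s["ft_torque"],2),"gap",round(s["finger_gap"],3),"j",np.round(s["joint_positions"],2))
E
python3 - <<'E'
from h import *
t,M,s=tool(); m=r.camera_model("wrist"); Rm,_=cv2.Rodrigues(m["rvec"]); o=-Rm.T@m["tvec"]
print("cam in tool",M.T@(o-t)); print("cam axes in tool cols",np.round(M.T@Rm.T,3)); st()
plan([0.55,-0.15,0.33],-95.5)
E
```

```text
cam in tool [-5.10934233e-05 -6.59584152e-02 -1.30641931e-01]
cam axes in tool cols [[ 1.    -0.    -0.001]
 [ 0.     0.965  0.261]
 [ 0.001 -0.261  0.965]]
t 0.15 tcp [ 0.2318 -0.6333  0.2412] yaw -69.9 F [ 0.6 -0.8  0.1] M [ 0.03 -0.01 -0.03] gap 0.997 j [-1.26  0.26  1.61 -0.    1.27 -0.04]
tool shift mm [-344.7 -464.9  -88.1] turn [2.00e-02 1.10e-01 2.56e+01]
```

```bash
python3 -m creep '[[0,0,0,0,0,6.8,1],[0,0,-0.01,0,0,6.8,1]]'; python3 -c "
from h import *
st();plan([.54,.10,.25],-83.5)"
```

```text
time_s: 0.32
tool_pos: [0.2312, -0.6315, 0.2475]
ee_rot: [-0.002, 0.744, -0.668, -0.004]
contact_force: [0.4, 0.2, -1.3]
finger_gap: 1.0
t 0.32 tcp [ 0.2312 -0.6315  0.2475] yaw -83.86 F [ 0.4  0.2 -1.3] M [ 0.01  0.01 -0.02] gap 1.0 j [-1.26  0.26  1.6   0.    1.29  0.21]
tool shift mm [-694.3 -385.3    2.4] turn [ 0.09  0.46 -0.36]
```

```bash
for i in 1; do python3 -m creep '[[-0.0347,-0.0193,0,0,0,0,1],[-0.0347,-0.0193,0,0,0,0,1],[-0.0347,-0.0193,0,0,0,0,1],[-0.0347,-0.0193,0,0,0,0,1],[-0.0347,-0.0193,0,0,0,0,1]]'; done; python3 -m creep '[[-0.0347,-0.0193,0,0,0,0,1],[-0.0347,-0.0193,0,0,0,0,1],[-0.0347,-0.0193,0,0,0,0,1],[-0.0347,-0.0193,0,0,0,0,1],[-0.0347,-0.0193,0,0,0,0,1]]'; python3 -c "
from h import *
st();plan([.54,.10,.25],-83.5)"
```

```text
time_s: 0.73
tool_pos: [0.308, -0.4506, 0.2464]
ee_rot: [-0.0, 0.738, -0.674, -0.003]
contact_force: [0.0, 0.2, -0.2]
finger_gap: 1.003
time_s: 1.15
tool_pos: [0.3893, -0.2593, 0.2455]
ee_rot: [-0.001, 0.737, -0.676, -0.004]
contact_force: [0.9, 1.0, 0.3]
finger_gap: 1.0
t 1.15 tcp [ 0.3893 -0.2593  0.2455] yaw -85.02 F [0.9 1.  0.3] M [ 0.01 -0.05  0.01] gap 1.0 j [-0.64 -0.13  2.02  0.    1.26  0.84]
tool shift mm [-344.9 -181.3   -2.8] turn [ 0.21  0.39 -1.52]
```

```bash
python3 -m creep '[[-0.037,-0.0188,0,0,0,-0.3,1],[-0.037,-0.0188,0,0,0,-0.3,1],[-0.037,-0.0188,0,0,0,-0.3,1],[-0.037,-0.0188,0,0,0,-0.3,1],[-0.037,-0.0188,0,0,0,-0.3,1]]'; python3 -m creep '[[-0.037,-0.0188,0,0,0,-0.3,1],[-0.037,-0.0188,0,0,0,-0.3,1],[-0.037,-0.0188,0,0,0,-0.3,1],[-0.037,-0.0188,0,0,0,0,1],[-0.02,-0.01,0,0,0,0,1]]'; python3 -c "
from h import *
st();plan([.54,.10,.25],-83.5)"
```

```text
time_s: 1.57
tool_pos: [0.4624, -0.0642, 0.2462]
ee_rot: [-0.001, 0.746, -0.666, -0.003]
contact_force: [0.1, 0.1, 0.8]
finger_gap: 1.0
time_s: 1.98
tool_pos: [0.5248, 0.1184, 0.2468]
ee_rot: [-0.002, 0.752, -0.659, -0.003]
contact_force: [-0.2, -0.1, 0.3]
finger_gap: 1.003
t 1.98 tcp [0.5248 0.1184 0.2468] yaw -82.4 F [-0.2 -0.1  0.3] M [0.02 0.08 0.  ] gap 1.003 j [0.17 0.   1.89 0.01 1.25 1.61]
tool shift mm [ 20.2 -12.6  -3.4] turn [0.02 0.39 1.1 ]
```

```bash
python3 -m creep '[[0,0,0,0,0,0,1],[0,0,0,0,0,0,1]]'; python3 -c "
from h import *
st();plan([.54,.10,.25],-83.5)
import pickle
m=r.camera_model('wrist');pickle.dump(m,open('m1.pkl','wb'));im=r.snapshot('wrist')[:,:,::-1].copy();cv2.imwrite('pics/w1.png',im)"
```

```text
time_s: 2.15
tool_pos: [0.5253, 0.1237, 0.246]
ee_rot: [-0.002, 0.755, -0.656, -0.003]
contact_force: [-0.4, 0.5, -0.4]
finger_gap: 0.996
t 2.15 tcp [0.5253 0.1237 0.246 ] yaw -81.99 F [-0.4  0.5 -0.4] M [-0.04  0.03 -0.03] gap 0.996 j [0.18 0.01 1.89 0.01 1.25 1.61]
tool shift mm [ 25.5 -11.2  -4.2] turn [0.07 0.46 1.51]
```

View pics/w1.png

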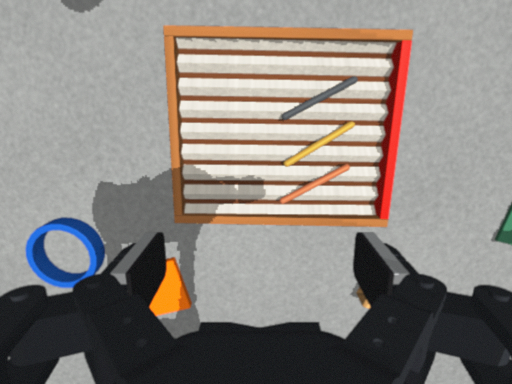

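The wrist view shows the whole tray, with outer corners near (164,28), (411,31), (387,224) and (175,222), and the red end at the right. The steel, brass and copper rods are at (318,98), (319,143) and (314,184). I'll zoom in to measure it finely.

```bash
python3 - <<'E'
from h import *
im=cv2.imread("pics/w1.png"); big(im,155,15,425,235,2.9,"pics/w1z.png")
E
```

```text
(no output)
```

View pics/w1z.png

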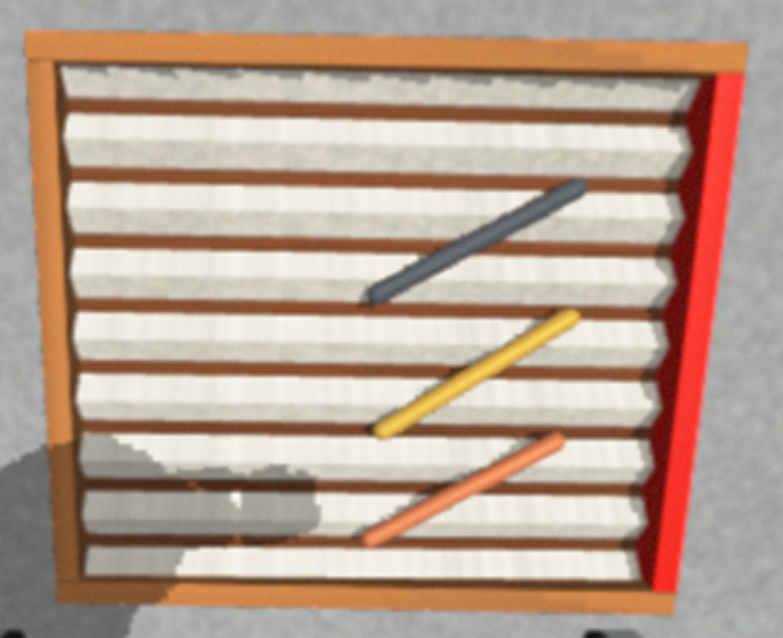

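```bash
python3 - <<'E'
from h import *
import pickle
m=pickle.load(open("m1.pkl","rb"))
q=lambda a:[(x/2.9+155-.33,y/2.9+15-.33) for x,y in a]
C=[(25,31),(748,44),(676,612),(57,600)]
for z in(.034,.038,.042):
    c=cast(q(C),"wrist",z,m); print(z,"sides",np.round(np.linalg.norm(c-np.roll(c,-1,0),axis=1)*1e3,1),"ctr",c.mean(0).round(4),
     "yaw",[round(np.degrees(np.arctan2(*(v)[[1,0]])),2) for v in(c[0]-c[3],c[1]-c[2],c[0]-c[1],c[3]-c[2])])
# inner groove floor lines (left,right ends)
G=[((65,105),(688,119)),((70,173),(680,186)),((72,240),(670,251)),((76,304),(664,315)),((78,366),(660,376)),((82,426),(653,436)),((84,485),(645,492)),((86,541),(640,547))]
for z0 in(0,.004,.008):
  yaw=np.radians(6.3); 
  out=[]
  for a,b in G:
    w=cast(q([a,b]),"wrist",z0+.013,m); out.append(w.mean(0)); an=np.degrees(np.arctan2(*(w[0]-w[1])[[1,0]]))
    print(np.round(an,2),end=" ")
  out=np.array(out); d=np.linalg.norm(np.diff(out,axis=0),axis=1); print("groove pitch",z0,np.round(d*1e3,1),out.mean(0).round(4))
E
```

```text
0.034 sides [248.5 209.5 249.8 209.6] ctr [0.5588 0.1034 0.034 ] yaw [np.float64(6.97), np.float64(7.32), np.float64(96.98), np.float64(97.01)]
0.038 sides [245.6 207.1 246.9 207.2] ctr [0.5592 0.1037 0.038 ] yaw [np.float64(6.97), np.float64(7.32), np.float64(96.98), np.float64(97.01)]
0.042 sides [242.7 204.6 243.9 204.7] ctr [0.5595 0.104  0.042 ] yaw [np.float64(6.97), np.float64(7.32), np.float64(96.98), np.float64(97.01)]
96.75 96.82 96.99 96.99 97.09 97.08 97.39 97.51 groove pitch 0 [23.8 24.2 24.3 24.1 24.4 24.2 24.1] [0.5579 0.1043 0.013 ]
96.75 96.82 96.99 96.99 97.09 97.08 97.39 97.51 groove pitch 0.004 [23.6 23.9 24.  23.9 24.1 23.9 23.9] [0.5582 0.1046 0.017 ]
96.75 96.82 96.99 96.99 97.09 97.08 97.39 97.51 groove pitch 0.008 [23.3 23.6 23.7 23.6 23.8 23.7 23.6] [0.5586 0.1049 0.021 ]
```

```bash
cat >> h.py <<'E'
TC=np.array([.559,.1035]);TY=np.radians(7.05)
def totray(w):
    c,s=np.cos(TY),np.sin(TY); d=np.atleast_2d(w)[:,:2]-TC; return np.c_[d@[c,s],d@[-s,c]]
def fromtray(p):
    c,s=np.cos(TY),np.sin(TY); x,y=p; return TC+[c*x-s*y,s*x+c*y]
E
python3 - <<'E'
from h import *
import pickle
m=pickle.load(open("m1.pkl","rb"))
q=lambda a:[(x/2.9+155-.33,y/2.9+15-.33) for x,y in a]
for n,p in(("steel",[(368,298),(587,185)]),("brass",[(375,432),(580,313)]),("cu",[(362,543),(565,436)])):
    w=cast(q(p),"wrist",.027,m); print(n,totray(w).round(4).tolist(),np.linalg.norm(w[1]-w[0]))
print("crests right end", totray(cast(q([(692,148),(685,212),(676,276),(668,337),(662,400),(655,460),(647,515)]),"wrist",.024,m)).round(4).tolist())
print("crests left end", totray(cast(q([(63,140),(66,208),(69,270),(74,332),(77,393),(80,453),(82,510)]),"wrist",.024,m)).round(4).tolist())
st()
E
```

```text
steel [[0.0162, 0.0028], [0.0579, -0.0754]] 0.08862465377068904
brass [[-0.0349, -0.0017], [0.0121, -0.0772]] 0.08896174625417136
cu [[-0.0806, 0.0019], [-0.0352, -0.0758]] 0.09003422800258443
crests right end [[0.0715, -0.1131], [0.0493, -0.1133], [0.0262, -0.1128], [0.0035, -0.1125], [-0.0208, -0.1131], [-0.0448, -0.1132], [-0.0675, -0.1127]]
crests left end [[0.0706, 0.1156], [0.0469, 0.1157], [0.0245, 0.1157], [0.0014, 0.115], [-0.0222, 0.115], [-0.0462, 0.1149], [-0.0698, 0.1153]]
t 2.2 tcp [0.5253 0.1233 0.2459] yaw -82.05 F [-0.7  0.5  0.8] M [-0.04  0.03  0.02] gap 1.002 j [0.18 0.01 1.89 0.01 1.25 1.61]
```

```bash
sed -i 's/TC=np.array(\[.559,.1035\])/TC=np.array([.5586,.1037])/' h.py; python3 -m creep '[[0.037,0.003,0,0,0,1.5,1],[0.037,0.003,0,0,0,1.5,1],[0.037,0.001,0,0,0,1.5,1],[0.037,0.001,0,0,0,1.5,1],[0.037,0,0,0,0,1.5,1]]';python3 -m creep '[[0.037,0,0,0,0,1.5,1],[0.037,-0.001,0,0,0,1.5,1],[0.037,-0.001,0,0,0,1.5,1],[0.035,-0.003,0,0,0,1.5,1],[0.02,-0.003,0,0,0,0,1]]'; python3 -m creep '[[0,0,0,0,0,0,1]]'; python3 -c "
from h import *
st();plan([.535,-.23,.22],-95.5)
import pickle
m=r.camera_model('wrist');pickle.dump(m,open('m2.pkl','wb'));im=r.snapshot('wrist')[:,:,::-1].copy();cv2.imwrite('pics/w2.png',im)"
```

```text
time_s: 2.62
tool_pos: [0.53, -0.0663, 0.2435]
ee_rot: [-0.002, 0.711, -0.704, -0.005]
contact_force: [0.6, -0.4, -0.1]
finger_gap: 0.997
time_s: 3.03
tool_pos: [0.5222, -0.251, 0.2423]
ee_rot: [0.0, -0.666, 0.746, 0.004]
contact_force: [0.5, -0.8, 0.4]
finger_gap: 1.003
time_s: 3.12
tool_pos: [0.5203, -0.2565, 0.2422]
ee_rot: [-0.001, -0.663, 0.748, 0.003]
contact_force: [0.0, 0.7, 0.2]
finger_gap: 1.003
t 3.12 tcp [ 0.5203 -0.2565  0.2422] yaw -96.9 F [0.  0.7 0.2] M [ 0.02 -0.01 -0.03] gap 1.003 j [-0.5   0.09  1.81  0.    1.25  1.19]
tool shift mm [-28.  -11.6  22.2] turn [ 0.32  0.19 -1.4 ]
```

View pics/w2.png

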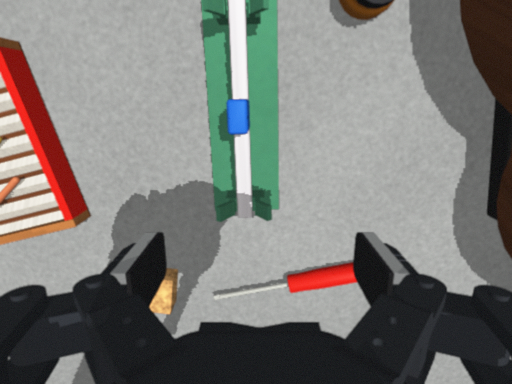

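The rake is in its stand, with the blue grip at (238,117) and the white bar running from (236,0) to (246,213).

```bash
python3 - <<'E'
from h import *
import pickle
m=pickle.load(open("m2.pkl","rb")); im=cv2.imread("pics/w2.png")
big(im,190,0,300,225,2.66,"pics/w2z.png")
hsv=cv2.cvtColor(im,cv2.COLOR_BGR2HSV)
mk=cv2.inRange(hsv,(105,120,40),(128,255,255)); mk[:,:200]=0;mk[:,280:]=0;mk[200:]=0
c=max(cv2.findContours(mk,cv2.RETR_EXTERNAL,cv2.CHAIN_APPROX_NONE)[0],key=cv2.contourArea);q=cv2.minAreaRect(c);print(q,cv2.boxPoints(q))
w=cast(cv2.boxPoints(q),"wrist",.1,m);print(w.round(4))
# bar centre by rows (white, low sat, bright)
L=[]
for y in list(range(5,95,6))+list(range(140,190,5)):
    row=(hsv[y,222:262,2]>165)&(hsv[y,222:262,1]<40); xs=np.where(row)[0]+222
    if len(xs)>8: L.append(((xs.min()+xs.max())/2,y,len(xs)))
L=np.array(L);print(L[:,0],L[:,2])
w=cast(L[:,:2],"wrist",.05,m); k=np.polyfit(w[:,0],w[:,1],1); print("bar angle",np.degrees(np.arctan(k[0])),"y at .572",np.polyval(k,.572),"resid",np.ptp(w[:,1]-np.polyval(k,w[:,0])))
E
```

```text
((237.5, 116.5), (35.0, 21.0), 90.0) [[227.  99.]
 [248.  99.]
 [248. 134.]
 [227. 134.]]
[[ 0.5886 -0.2368  0.1   ]
 [ 0.5864 -0.2543  0.1   ]
 [ 0.5576 -0.2505  0.1   ]
 [ 0.5597 -0.2325  0.1   ]]
[236.5 236.5 237.  237.  237.5 237.5 237.5 238.  238.5 238.5 238.5 239.
 239.5 239.5 239.5 242.  242.  242.  242.  242.5 243.  243.  243.  243.
 243.5] [16. 16. 17. 17. 16. 16. 16. 17. 16. 16. 16. 15. 16. 16. 16. 15. 15. 15.
 15. 14. 15. 15. 15. 15. 14.]
bar angle -5.503648748053068 y at .572 -0.24303988483649586 resid 0.000633957475269703
```

View pics/w2z.png

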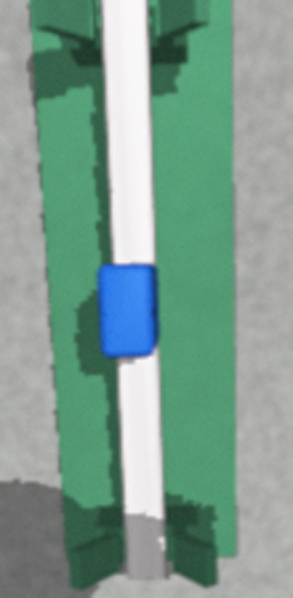

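```bash
python3 - <<'E'
from h import *
plan([.573,-.2434,.16],-95.5)
E
```

```text
tool shift mm [-17.6 -51.7  81.8] turn [ 0.36  0.25 -1.39]
```

```bash
python3 -m creep '[[-0.0085,-0.017,0.025,0.2,0.1,-0.6,1],[-0.0085,-0.017,0.025,0.2,0.1,-0.6,1],[-0.001,-0.014,0.025,0,0,0,1],[0,0,0,0,0,0,1]]'; python3 - <<'E'
from h import *
st();plan([.573,-.2434,.068],-95.5)
E
```

```text
time_s: 3.5
tool_pos: [0.5683, -0.2442, 0.1683]
ee_rot: [0.002, -0.668, 0.744, -0.002]
contact_force: [-0.8, 0.4, -1.4]
finger_gap: 1.003
t 3.5 tcp [ 0.5683 -0.2442  0.1683] yaw -96.14 F [-0.8  0.4 -1.4] M [-0.01  0.07 -0.05] gap 1.003 j [-0.45  0.21  1.81  0.    1.12  1.23]
tool shift mm [ -1.3  -4.  100.3] turn [-0.32  0.01 -0.64]
```

```bash
python3 -m creep '[[0,-0.0035,0.012,-0.3,0,-0.6,1],[0,0,0.02,0,0,0,1],[0,0,0.02,0,0,0,1],[0,0,0.02,0,0,0,1],[0,0,0,0,0,0,1]]'; python3 - <<'E'
from h import *
st();plan([.573,-.2434,.068],-95.5)
E
```

```text
time_s: 3.92
tool_pos: [0.5711, -0.2422, 0.0967]
ee_rot: [0.0, -0.674, 0.739, -0.0]
contact_force: [-0.3, -0.0, -0.5]
finger_gap: 0.997
t 3.92 tcp [ 0.5711 -0.2422  0.0967] yaw -95.27 F [-0.3 -0.  -0.5] M [0.01 0.07 0.02] gap 0.997 j [-0.44  0.29  1.86  0.    0.99  1.22]
tool shift mm [ 1.  -2.  28.7] turn [-0.08  0.    0.23]
```

```bash
python3 -m creep '[[0.001,-0.002,0.012,0,0,0.2,1],[0,0,0.012,0,0,0,1],[0,0,0.005,0,0,0,1],[0,0,0,0,0,0,1]]'; python3 - <<'E'
from h import *
st();plan([.573,-.2434,.068],-95.5)
E
```

```text
time_s: 4.25
tool_pos: [0.574, -0.2436, 0.069]
ee_rot: [0.001, -0.673, 0.74, -0.002]
contact_force: [0.3, -0.4, -0.9]
finger_gap: 1.0
t 4.25 tcp [ 0.574  -0.2436  0.069 ] yaw -95.44 F [ 0.3 -0.4 -0.9] M [-0.04 -0.01 -0.01] gap 1.0 j [-0.44  0.32  1.87  0.    0.94  1.22]
tool shift mm [-0.1  1.1  1. ] turn [-0.27 -0.07  0.06]
```

```bash
python3 -m creep '[[0,0,0,0,0,0,0],[0,0,0,0,0,0,-0.4],[0,0,0,0,0,0,-1],[0,0,0,0,0,0,-1],[0,0,0,0,0,0,-1]]' 80; python3 - <<'E'
from h import *
st();plan([.573,-.2434,.068],-95.5)
E
```

```text
time_s: 4.67
tool_pos: [0.5759, -0.2446, 0.0719]
ee_rot: [0.002, -0.673, 0.74, -0.004]
contact_force: [-1.4, 0.3, -0.3]
finger_gap: 0.294
t 4.67 tcp [ 0.5759 -0.2446  0.0719] yaw -95.44 F [-1.4  0.3 -0.3] M [0.01 0.01 0.  ] gap 0.294 j [-0.44  0.32  1.87  0.    0.94  1.22]
tool shift mm [-0.9  3.   3.9] turn [-0.51 -0.15  0.06]
```

```bash
python3 -m creep '[[-0.0005,0.002,0.003,-0.3,0,0,-1],[0,0.001,0.001,0,0,0,-1],[0,0,0.0005,0,0,0,-1]]'; python3 - <<'E'
from h import *
st();plan([.573,-.2434,.068],-95.5)
E
```

```text
time_s: 4.92
tool_pos: [0.5755, -0.2447, 0.0713]
ee_rot: [0.002, -0.673, 0.74, -0.005]
contact_force: [-2.6, 0.8, 1.5]
finger_gap: 0.202
t 4.92 tcp [ 0.5755 -0.2447  0.0713] yaw -95.47 F [-2.6  0.8  1.5] M [ 0.11  0.37 -0.09] gap 0.202 j [-0.44  0.32  1.87 -0.    0.94  1.23]
tool shift mm [-1.   2.7  3.3] turn [-0.53 -0.23  0.03]
```

```bash
python3 - <<'E'
from h import *
import time
t,M,s=tool(); 
T=np.eye(4);T[:3,:3]=M;T[:3,3]=t
K=np.eye(4);K[:3,:3]=R.from_euler("z",-5.5,degrees=True).as_matrix();K[:3,3]=[.573,-.2434,.008]
X=np.linalg.inv(T)@K; np.save("X.npy",X); np.save("Tgrasp.npy",T); print(X.round(4))
E
cat >> h.py <<'E'
def rake():
    t,M,s=tool();T=np.eye(4);T[:3,:3]=M;T[:3,3]=t; return T,T@np.load("X.npy")
def gorake(p,yaw,pitch=0,X=None):
    """rows to bring rake origin to world p, level (or pitched about rake x), yaw deg"""
    T,K=rake(); X=np.load("X.npy"); G=np.eye(4);G[:3,:3]=R.from_euler("zx",[yaw,pitch],degrees=True).as_matrix() if not pitch else (R.from_euler("z",yaw,degrees=True)*R.from_euler("x",pitch,degrees=True)).as_matrix();G[:3,3]=p
    D=np.linalg.inv(T)@G@np.linalg.inv(X)
    print("rake at",K[:3,3].round(4),"rpy",R.from_matrix(K[:3,:3]).as_euler("xyz",degrees=True).round(2),"-> shift mm",(D[:3,3]*1e3).round(1),"turn",np.degrees(R.from_matrix(D[:3,:3]).as_rotvec()).round(2))
E
python3 -m creep '[[0,0.0005,-0.012,0,0,0,-1],[0,0.0005,-0.02,0,0,0,-1],[0,0,-0.025,0,0,0,-1],[0,0,-0.03,0,0,0,-1],[0,0,-0.02,0,0,0,-1]]'; python3 - <<'E'
from h import *
st(); gorake([.573,-.2434,.11],-5.5)
m=r.camera_model('wrist');im=r.snapshot('wrist')[:,:,::-1].copy();cv2.imwrite('pics/w3.png',im)
cv2.imwrite('pics/s3.png',r.snapshot('scene')[60:300,100:420,::-1].repeat(2,0).repeat(2,1))
E
```

```text
[[ 6.000e-04 -1.000e+00  4.100e-03 -1.300e-03]
 [-1.000e+00 -6.000e-04 -9.200e-03  3.200e-03]
 [ 9.200e-03 -4.100e-03 -9.999e-01  6.330e-02]
 [ 0.000e+00  0.000e+00  0.000e+00  1.000e+00]]
time_s: 5.33
tool_pos: [0.5654, -0.2405, 0.172]
ee_rot: [-0.003, -0.673, 0.74, 0.006]
contact_force: [0.9, -0.3, -2.6]
finger_gap: 0.2
t 5.33 tcp [ 0.5654 -0.2405  0.172 ] yaw -95.45 F [ 0.9 -0.3 -2.6] M [-0.03 -0.08 -0.05] gap 0.2 j [-0.44  0.21  1.8  -0.    1.14  1.22]
rake at [ 0.5615 -0.2387  0.1088] rpy [ 0.43  1.29 -5.48] -> shift mm [  3.1 -10.4  -1.5] turn [1.29 0.43 0.02]
```

View pics/w3.png

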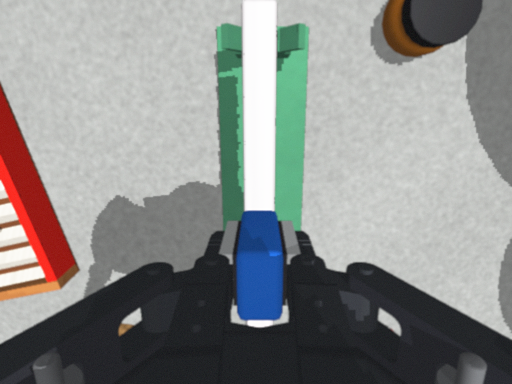

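View pics/s3.png

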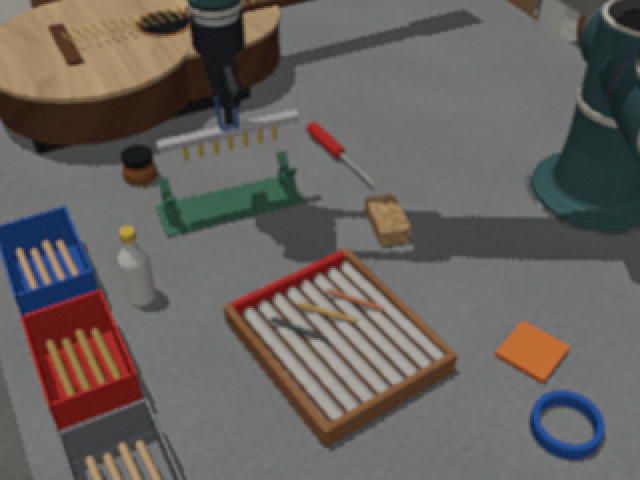

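```bash
python3 - <<'E'
from h import *
p=fromtray((0,-.1));print(p); gorake([*p,.09],7.05)
E
```

```text
[0.57087355 0.00445606]
rake at [ 0.5643 -0.2399  0.1111] rpy [ 0.29  0.9  -5.48] -> shift mm [-244.8   17.4   21.4] turn [  0.92   0.27 -12.53]
```

```bash
python3 -m creep '[[-0.024,-0.002,0.001,0.2,0,-1.3,-1],[-0.026,-0.002,0.001,0.2,0,-1.3,-1],[-0.026,-0.001,0.001,0.2,0,-1.3,-1],[-0.026,0,0.001,0.2,0,-1.3,-1],[-0.026,0,0.001,0,0,-1.3,-1]]';python3 -m creep '[[-0.026,0,0.001,0,0,-1.3,-1],[-0.026,0.002,0.001,0,0,-1.3,-1],[-0.026,0.003,0.001,0,0,-1.3,-1],[-0.02,0.003,0.001,0,0,-1.3,-1],[-0.01,0,0.001,0,0,0,-1]]'; python3 - <<'E'
from h import *
p=fromtray((0,-.1)); st();gorake([*p,.09],7.05)
E
```

```text
time_s: 5.85
tool_pos: [0.5761, -0.1155, 0.1632]
ee_rot: [-0.001, 0.712, -0.702, 0.001]
contact_force: [0.4, -0.5, -2.3]
finger_gap: 0.196
time_s: 6.27
tool_pos: [0.5542, 0.0001, 0.1468]
ee_rot: [0.004, 0.746, -0.666, -0.005]
contact_force: [-0.0, 0.0, -3.5]
finger_gap: 0.203
t 6.27 tcp [5.542e-01 1.000e-04 1.468e-01] yaw -83.59 F [-0.   0.  -3.5] M [-0.05  0.02 -0.02] gap 0.203 j [-0.05  0.12  1.95  0.    1.08  1.41]
rake at [0.55   0.0011 0.0835] rpy [0.43 1.25 6.38] -> shift mm [ -1.5 -19.7  -6.8] turn [ 1.25  0.43 -0.68]
```

```bash
python3 -m creep '[[0,-0.01,-0.004,0.6,0.2,-0.3,-1],[-0.001,-0.009,-0.003,0.5,0.2,-0.3,-1],[0,0,0,0.1,0,0,-1]]'; python3 - <<'E'
from h import *
p=fromtray((0,-.1)); st();gorake([*p,.08],7.05)
E
```

```text
time_s: 6.52
tool_pos: [0.5712, 0.0051, 0.1495]
ee_rot: [-0.0, 0.75, -0.661, 0.002]
contact_force: [0.8, -0.2, -2.8]
finger_gap: 0.202
t 6.52 tcp [0.5712 0.0051 0.1495] yaw -82.81 F [ 0.8 -0.2 -2.8] M [ 0.02 -0.06 -0.01] gap 0.202 j [-0.03  0.14  1.93 -0.    1.07  1.41]
rake at [0.5681 0.0058 0.0862] rpy [0.03 0.35 7.15] -> shift mm [ 1.6 -2.2  6.2] turn [0.35 0.03 0.1 ]
```

```bash
python3 -m creep '[[0.001,-0.001,0.01,0.2,0,0,-1],[0.001,-0.001,0.01,0.1,0,0,-1],[0,0,0.004,0,0,0,-1]]'; python3 - <<'E'
from h import *
p=fromtray((0,-.1)); st();gorake([*p,.05],7.05)
import pickle
pickle.dump(r.camera_model('wrist'),open('m4.pkl','wb'));cv2.imwrite('pics/w4.png',r.snapshot('wrist')[:,:,::-1])
im=r.snapshot('scene')[:,:,::-1];cv2.imwrite('pics/s4.png',im);big(im,200,150,340,280,5,'pics/s4z.png')
im=r.snapshot('top')[:,:,::-1];cv2.imwrite('pics/t4.png',im);big(im,165,120,365,220,4,'pics/t4z.png')
E
```

```text
time_s: 6.77
tool_pos: [0.5765, 0.0006, 0.125]
ee_rot: [-0.003, 0.749, -0.662, 0.006]
contact_force: [-0.0, 0.2, -3.2]
finger_gap: 0.198
t 6.77 tcp [0.5765 0.0006 0.125 ] yaw -82.96 F [-0.   0.2 -3.2] M [-0.    0.04 -0.01] gap 0.198 j [-0.04  0.17  1.94 -0.    1.01  1.41]
rake at [0.574  0.0012 0.0616] rpy [-0.07 -0.21  7.01] -> shift mm [-3.6  2.7 11.6] turn [-0.21 -0.07 -0.04]
```

View pics/w4.png

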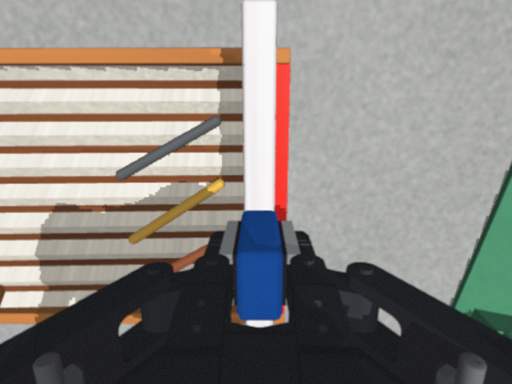

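View pics/s4z.png

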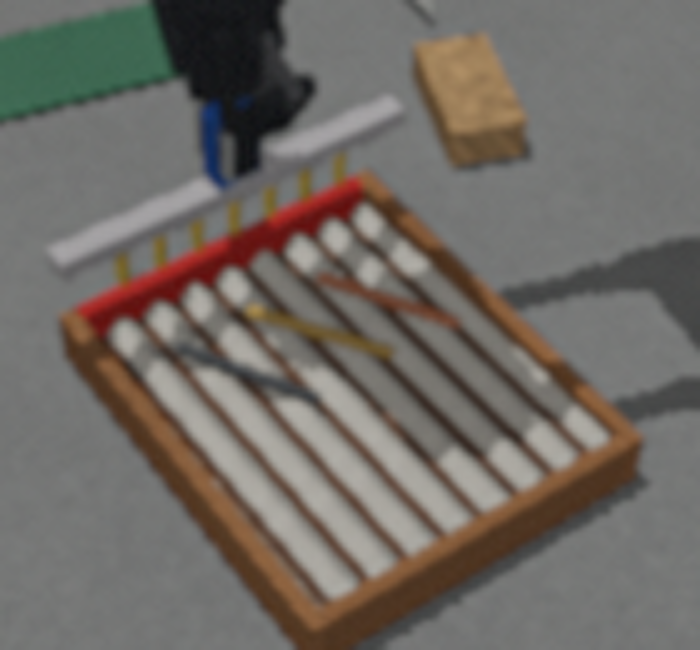

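View pics/t4z.png

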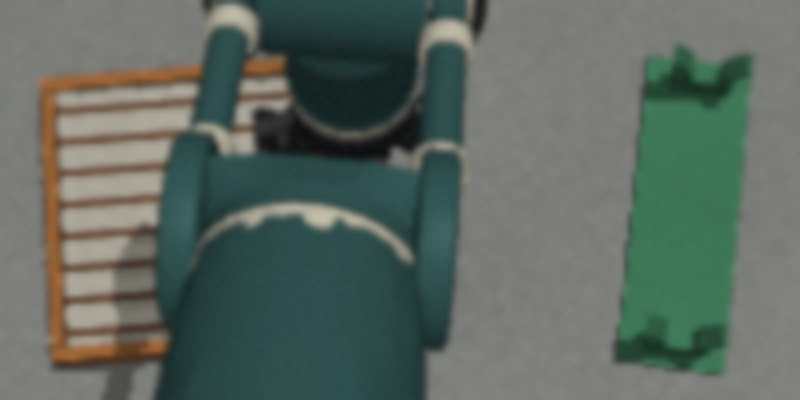

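The wrist view shows the bar square to the grooves. The tray's red corner is at (290,48) and the rods still lie askew. The scene view shows the seven teeth above the red plate.

```bash
python3 - <<'E'
from h import *
import pickle
m=pickle.load(open("m4.pkl","rb")); im=cv2.imread("pics/w4.png")
print("corner(106,-125)",totray(cast([(290.5,48)],"wrist",.036,m)))
# groove floors along column 100 and 225
g=cv2.cvtColor(im,cv2.COLOR_BGR2HSV)
for col in(60,100,232):
    s=g[60:310,col,1].astype(int); 
    mk=s>110; ys=np.where(mk)[0]+60; gr=np.split(ys,np.where(np.diff(ys)>2)[0]+1)
    cs=[(col,a.mean()) for a in gr if 3<=len(a)<=10]; print(col,[round(c[1],1) for c in cs]); print(totray(cast(cs,"wrist",.014,m)).round(4).tolist())
E
```

```text
corner(106,-125) [[ 0.10472266 -0.1251196 ]]
60 [np.float64(62.0), np.float64(84.0), np.float64(117.5), np.float64(149.5), np.float64(179.5), np.float64(208.0), np.float64(236.0), np.float64(262.5), np.float64(287.5)]
[[0.099, 0.0397], [0.0838, 0.042], [0.0596, 0.0458], [0.0353, 0.0496], [0.0114, 0.0534], [-0.0124, 0.0572], [-0.0369, 0.0611], [-0.0613, 0.065], [-0.0853, 0.0689]]
100 [np.float64(62.0), np.float64(84.0), np.float64(117.5), np.float64(148.5), np.float64(179.0), np.float64(208.0), np.float64(235.5), np.float64(261.5), np.float64(286.5)]
[[0.0989, 0.0106], [0.0837, 0.0125], [0.0595, 0.0155], [0.036, 0.0185], [0.0118, 0.0215], [-0.0124, 0.0246], [-0.0365, 0.0277], [-0.0604, 0.0307], [-0.0843, 0.0338]]
232 [np.float64(62.0), np.float64(84.0), np.float64(117.0), np.float64(148.0), np.float64(178.0), np.float64(206.5), np.float64(308.0)]
[[0.0988, -0.0851], [0.0835, -0.0847], [0.0597, -0.0842], [0.0363, -0.0837], [0.0124, -0.0832], [-0.0113, -0.0826], [-0.1061, -0.0805]]
```

```bash
python3 - <<'E'
from h import *
p=fromtray((0,-.1)); st();gorake([*p,.05],7.05)
E
python3 -m creep '[[-0.0018,0.0015,0.006,-0.1,0,0,-1],[-0.0015,0.001,0.006,0,0,0,-1],[0,0,0,0,0,0,-1]]'; python3 - <<'E'
from h import *
p=fromtray((0,-.1)); st();gorake([*p,.04],7.05)
E
```

```text
t 6.92 tcp [0.5761 0.001  0.1256] yaw -82.95 F [-0.6 -0.7 -2.6] M [ 0.06  0.08 -0.  ] gap 0.197 j [-0.04  0.17  1.94 -0.    1.01  1.41]
rake at [0.5735 0.0017 0.0622] rpy [-0.05 -0.15  7.02] -> shift mm [-3.1  2.2 12.2] turn [-0.15 -0.05 -0.03]
time_s: 7.17
tool_pos: [0.5736, 0.0034, 0.1132]
ee_rot: [-0.003, 0.749, -0.663, 0.006]
contact_force: [-0.6, 0.5, -3.5]
finger_gap: 0.199
t 7.17 tcp [0.5736 0.0034 0.1132] yaw -83.04 F [-0.6  0.5 -3.5] M [0.02 0.04 0.07] gap 0.199 j [-0.04  0.18  1.96 -0.    0.99  1.42]
rake at [0.571  0.004  0.0498] rpy [-0.05 -0.12  6.92] -> shift mm [-0.5  0.1  9.8] turn [-0.12 -0.06 -0.13]
```

```bash
python3 -m creep '[[-0.0003,0.0003,0.006,0,0,-0.1,-1],[0,0.0003,0.005,0,0,0,-1],[0,0,0,0,0,0,-1]]'; python3 - <<'E'
from h import *
p=fromtray((0,-.1)); st();gorake([*p,.034],7.05)
E
```

```text
time_s: 7.42
tool_pos: [0.5729, 0.0038, 0.1012]
ee_rot: [-0.003, 0.749, -0.662, 0.006]
contact_force: [-0.1, 0.2, -3.3]
finger_gap: 0.202
t 7.42 tcp [0.5729 0.0038 0.1012] yaw -82.91 F [-0.1  0.2 -3.3] M [ 0.03 -0.01 -0.04] gap 0.202 j [-0.03  0.19  1.97 -0.    0.97  1.41]
rake at [0.5703 0.0044 0.0378] rpy [-0.06 -0.14  7.06] -> shift mm [ 0.1 -0.6  3.8] turn [-0.14 -0.06  0.01]
```

Now I'll feel downward in small steps.

```bash
python3 -m creep '[[0,-0.0003,0.0025,0,0,0,-1],[0,0,0.002,0,0,0,-1],[0,0,0.0,0,0,0,-1]]'; python3 - <<'E'
from h import *
p=fromtray((0,-.1)); st();gorake([*p,.03],7.05)
E
```

```text
time_s: 7.67
tool_pos: [0.5731, 0.004, 0.0959]
ee_rot: [-0.002, 0.75, -0.662, 0.006]
contact_force: [-0.8, -0.2, -2.6]
finger_gap: 0.203
t 7.67 tcp [0.5731 0.004  0.0959] yaw -82.89 F [-0.8 -0.2 -2.6] M [-0.03  0.04 -0.01] gap 0.203 j [-0.03  0.2   1.97 -0.    0.96  1.41]
rake at [0.5705 0.0046 0.0326] rpy [-0.06 -0.12  7.08] -> shift mm [ 0.2 -0.4  2.6] turn [-0.12 -0.06  0.03]
```

```bash
python3 -m creep '[[0,0,0.0015,0,0,0,-1],[0,0,0.0015,0,0,0,-1]]'; python3 - <<'E'
from h import *
p=fromtray((0,-.1)); st();gorake([*p,.03],7.05)
E
```

```text
time_s: 7.83
tool_pos: [0.5737, 0.004, 0.0932]
ee_rot: [-0.003, 0.75, -0.662, 0.006]
contact_force: [-0.1, -0.5, -2.9]
finger_gap: 0.204
t 7.83 tcp [0.5737 0.004  0.0932] yaw -82.88 F [-0.1 -0.5 -2.9] M [ 0.01 -0.02  0.03] gap 0.204 j [-0.03  0.2   1.97 -0.    0.95  1.41]
rake at [0.5711 0.0046 0.0298] rpy [-0.07 -0.17  7.08] -> shift mm [ 0.2  0.  -0.2] turn [-0.17 -0.07  0.03]
```

```bash
python3 -m creep '[[0,0,0.001,0,0,0,-1],[0,0,0.001,0,0,0,-1]]'; python3 -c "
from h import *
st();rk=rake()[1];print(rk[:3,3])"; python3 -m creep '[[0,0,0.001,0,0,0,-1],[0,0,0.001,0,0,0,-1]]'; python3 -c "
from h import *
st();rk=rake()[1];print(rk[:3,3])"
```

```text
time_s: 8.0
tool_pos: [0.5739, 0.004, 0.0912]
ee_rot: [-0.003, 0.75, -0.662, 0.006]
contact_force: [-0.1, -0.2, -3.2]
finger_gap: 0.196
t 8.0 tcp [0.5739 0.004  0.0912] yaw -82.89 F [-0.1 -0.2 -3.2] M [0.03 0.03 0.07] gap 0.196 j [-0.03  0.21  1.97 -0.    0.95  1.41]
[0.57139964 0.00456846 0.02781971]
time_s: 8.17
tool_pos: [0.5741, 0.0039, 0.0891]
ee_rot: [-0.003, 0.75, -0.662, 0.006]
contact_force: [-0.3, -0.3, -2.8]
finger_gap: 0.201
t 8.17 tcp [0.5741 0.0039 0.0891] yaw -82.89 F [-0.3 -0.3 -2.8] M [0.05 0.   0.02] gap 0.201 j [-0.03  0.21  1.97 -0.    0.94  1.41]
[0.57164132 0.00455987 0.02578495]
```

```bash
for k in 1; do python3 -m creep '[[0,0.0002,0.001,0,0,0,-1]]'; python3 -m creep '[[0,0.0002,0.001,0,0,0,-1]]'; done | grep -E "pos|force"
```

```text
tool_pos: [0.574, 0.0039, 0.0881]
contact_force: [0.4, 0.7, -2.5]
tool_pos: [0.5739, 0.0039, 0.087]
contact_force: [0.5, 1.2, -3.1]
```

```bash
python3 -m creep '[[0,0.0002,0.001,0,0,0,-1]]' | grep -E "pos|force"
```

```text
tool_pos: [0.5737, 0.0038, 0.086]
contact_force: [-0.2, 0.3, -2.3]
```

```bash
python3 -m creep '[[0,0.0002,0.001,0,0,0,-1]]' | grep -E "pos|force"
```

```text
tool_pos: [0.5735, 0.0038, 0.0849]
contact_force: [0.4, 0.4, -2.5]
```

```bash
python3 -m creep '[[0,0.0001,0.0008,0,0,0,-1]]' | grep -E "pos|force"
```

```text
tool_pos: [0.5733, 0.0037, 0.0839]
contact_force: [-0.3, -1.4, -2.0]
```

```bash
python3 -m creep '[[0,0.0001,0.0008,0,0,0,-1]]' | grep -E "pos|force"
```

```text
tool_pos: [0.5735, 0.0038, 0.0834]
contact_force: [-0.5, 0.5, 3.1]
```

```bash
python3 -m creep '[[0,0.0001,0.0008,0,0,0,-1]]' | grep -E "pos|force"; python3 -c "
from h import *
st();rk=rake()[1];print(rk[:3,3],totray(rk[:3,3]))"
```

```text
tool_pos: [0.5736, 0.0038, 0.0834]
contact_force: [-2.7, 1.4, 5.2]
t 8.75 tcp [0.5736 0.0038 0.0834] yaw -82.89 F [-2.7  1.4  5.2] M [ 0.01  0.75 -0.02] gap 0.206 j [-0.03  0.22  1.98 -0.    0.93  1.41]
[0.57118863 0.0043764  0.01999726] [[ 0.00030292 -0.10011773]]
```

```bash
python3 -m creep '[[0,0,-0.0006,-0.35,0,0,-1],[0,0,-0.0002,0,0,0,-1]]' | grep -E "pos|force"; python3 -c "
from h import *
st();gorake([*fromtray((0,-.1)),.02],7.05)"
```

```text
tool_pos: [0.5739, 0.0037, 0.0844]
contact_force: [-0.4, 0.2, -3.2]
t 8.92 tcp [0.5739 0.0037 0.0844] yaw -82.9 F [-0.4  0.2 -3.2] M [ 0.01 -0.02  0.01] gap 0.202 j [-0.03  0.22  1.97 -0.01  0.94  1.42]
rake at [0.571  0.0043 0.0211] rpy [-0.09  0.06  7.07] -> shift mm [-0.1  0.2  1.1] turn [ 0.06 -0.09  0.02]
```

```bash
python3 -m creep '[[0,0,0.0008,-0.15,0,0,-1],[0,0,0.0006,0,0,0,-1]]' | grep -E "pos|force"; python3 -c "
from h import *
st();gorake([*fromtray((0,-.1)),.02],7.05)"
```

```text
tool_pos: [0.5741, 0.0037, 0.0833]
contact_force: [-3.2, 0.6, 4.6]
t 9.08 tcp [0.5741 0.0037 0.0833] yaw -82.89 F [-3.2  0.6  4.6] M [0.1  0.43 0.02] gap 0.2 j [-0.03  0.22  1.97 -0.01  0.94  1.42]
rake at [0.5711 0.0043 0.02  ] rpy [-0.09  0.22  7.08] -> shift mm [-0.1  0.4 -0. ] turn [ 0.22 -0.09  0.03]
```

```bash
python3 -m creep '[[0,0.0003,0,-0.2,0,0,-1],[-0.001,0.0003,0.0002,0,0,0,-1]]' | grep -E "pos|force"; python3 -c "
from h import *
st();gorake([*fromtray((0,-.1)),.02],7.05)"
```

```text
tool_pos: [0.5741, 0.0044, 0.0836]
contact_force: [-0.2, -2.5, -1.5]
t 9.25 tcp [0.5741 0.0044 0.0836] yaw -82.9 F [-0.2 -2.5 -1.5] M [-0.22 -0.11 -0.09] gap 0.2 j [-0.03  0.22  1.97 -0.01  0.94  1.42]
rake at [0.571  0.0049 0.0203] rpy [-0.13  0.34  7.07] -> shift mm [0.6 0.6 0.3] turn [ 0.34 -0.13  0.02]
```

```bash
cat > q.py <<'E'
from h import *
T,K=rake();s=r.get_state();F=np.array(s["contact_force"]);M=s["ft_torque"]
e=R.from_matrix(K[:3,:3]).as_euler("xyz",degrees=True)
print("t",round(s["time_s"],2),"tray xy mm",(totray(K[:3,3])[0]*1e3).round(1),"z",round(K[2,3]*1e3,2),"rpy",(e-[0,0,7.05]).round(2),"F",(F+[0,0,2.75]).round(1),"M",np.round(M,2),"gap",round(s["finger_gap"],3))
E
python3 -m creep '[[-0.003,0.0002,0.0004,0,0,0,-1],[-0.003,0.0002,0.0004,0,0,0,-1]]' >/dev/null; python3 q.py
```

```text
t 9.42 tray xy mm [  1.1 -95. ] z 20.17 rpy [-0.27  0.2   0.01] F [-0.4 -3.4  4.4] M [-0.67 -0.08 -0.08] gap 0.198
```

```bash
python3 -m creep '[[-0.004,0.0005,0.0003,0.05,-0.2,0,-1],[-0.004,0.0003,0.0003,0,0,0,-1]]' >/dev/null; python3 q.py
```

```text
t 9.58 tray xy mm [  1.5 -87.3] z 20.38 rpy [-0.16  0.01  0.04] F [ 1.  -3.1  5.1] M [-0.63  0.    0.02] gap 0.2
```

```bash
python3 -m creep '[[-0.004,0.0003,0.0003,0,-0.1,0,-1],[-0.004,0.0003,0.0003,0,0,0,-1]]' >/dev/null; python3 q.py
```

```text
t 9.75 tray xy mm [  1.8 -79.2] z 20.6 rpy [-0.14 -0.1   0.08] F [ 0.8 -4.9  6.8] M [-0.8  -0.01  0.07] gap 0.199
```

```bash
python3 -m creep '[[-0.004,0.0008,0.0,-0.1,-0.1,0.05,-1],[-0.004,0.0008,0.0001,0,0,0,-1]]' >/dev/null; python3 q.py
```

```text
t 9.92 tray xy mm [  0.8 -70.3] z 20.93 rpy [-0.06 -0.08  0.06] F [ 1.2 -3.3  4.4] M [-0.85 -0.04  0.02] gap 0.2
```

```bash
python3 -m creep '[[-0.004,0.0008,0.0001,-0.1,-0.1,0.05,-1],[-0.004,0.0008,0.0001,0,0,0,-1]]' >/dev/null; python3 q.py
```

```text
t 10.08 tray xy mm [ -0.4 -61.6] z 21.22 rpy [ 0.01 -0.04  0.05] F [ 1.  -4.5  6.2] M [-0.88 -0.13  0.08] gap 0.2
```

```bash
python3 -m creep '[[-0.004,0.0002,0.0,0,0,0.05,-1],[-0.004,0.0003,0.0,0,0,0,-1]]' >/dev/null; python3 q.py
```

```text
t 10.25 tray xy mm [ -1.2 -53. ] z 21.41 rpy [-0.03 -0.03  0.01] F [ 0.5 -3.9  6.1] M [-0.9  -0.06 -0.01] gap 0.2
```

```bash
python3 -m creep '[[-0.004,0.0002,0.0,0,0,0.05,-1],[-0.004,0.0003,0.0,0,0,0,-1]]' >/dev/null; python3 q.py
```

```text
t 10.42 tray xy mm [ -1.8 -44.5] z 21.63 rpy [-0.06 -0.03 -0.04] F [ 0.6 -4.8  6.3] M [-0.99  0.01  0.01] gap 0.201
```

```bash
python3 -m creep '[[-0.004,-0.0006,-0.0001,0,0,0,-1],[-0.004,-0.0003,0,0,0,0,-1]]' >/dev/null; python3 q.py; python3 -c "
from h import *
im=r.snapshot('scene')[:,:,::-1];big(im,200,150,340,280,5,'pics/s5z.png')"
```

```text
t 10.58 tray xy mm [ -1.3 -36. ] z 21.89 rpy [-0.11  0.02 -0.03] F [-0.2 -5.5  7.1] M [-1.24  0.08  0.  ] gap 0.198
```

View pics/s5z.png

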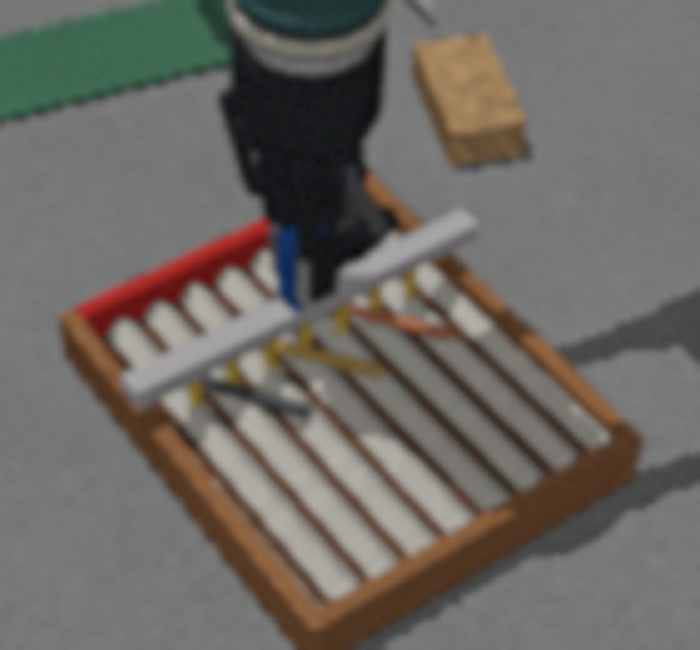

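The teeth sit on the crests and each rod is now touched by one tooth. I'll keep going.

```bash
python3 -m creep '[[-0.004,-0.0006,-0.0002,0,-0.1,0,-1],[-0.004,-0.0003,0,0,0,0,-1]]' >/dev/null; python3 q.py
```

```text
t 10.8 tray xy mm [ -0.6 -26.4] z 22.19 rpy [ 0.06  0.05 -0.05] F [ 0.3 -5.   7.7] M [-1.11 -0.08  0.02] gap 0.201
```

```bash
python3 -m creep '[[-0.004,0,-0.0002,0,-0.1,0,-1],[-0.004,0,0,0,0,0,-1]]' >/dev/null; python3 q.py
```

```text
t 10.97 tray xy mm [ -0.5 -17.7] z 22.48 rpy [ 0.17  0.04 -0.06] F [-0.  -5.4  7.1] M [-1.23  0.09  0.05] gap 0.193
```

```bash
python3 -m creep '[[-0.004,0,-0.0003,0,0.1,0,-1],[-0.004,0,-0.0002,0,0.1,0,-1]]' >/dev/null; python3 q.py
```

```text
t 11.13 tray xy mm [-0.6 -8.9] z 22.79 rpy [-0.01  0.05 -0.09] F [-0.3 -4.6  7.1] M [-0.89 -0.15  0.04] gap 0.204
```

```bash
python3 -m creep '[[-0.004,0,-0.0002,0,0,0,-1],[-0.004,0,-0.0002,0,0,0,-1]]' >/dev/null; python3 q.py; python3 -c "
from h import *
im=r.snapshot('scene')[:,:,::-1];big(im,200,150,340,280,5,'pics/s6z.png')
cv2.imwrite('pics/w6.png',r.snapshot('wrist')[:,:,::-1])"
```

```text
t 11.3 tray xy mm [-0.7  0.2] z 23.08 rpy [-0.02  0.06 -0.09] F [-0.3 -4.1  6.6] M [-0.78 -0.19 -0.01] gap 0.198
```

View pics/s6z.png

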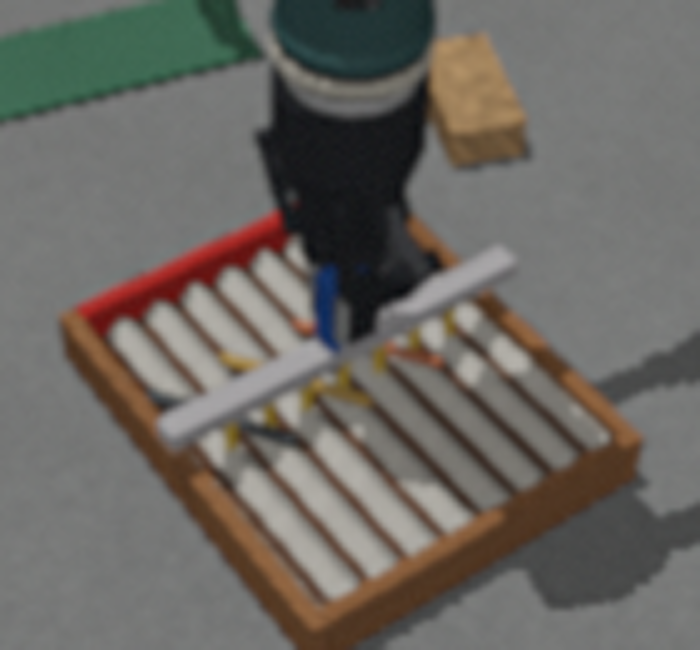

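View pics/w6.png

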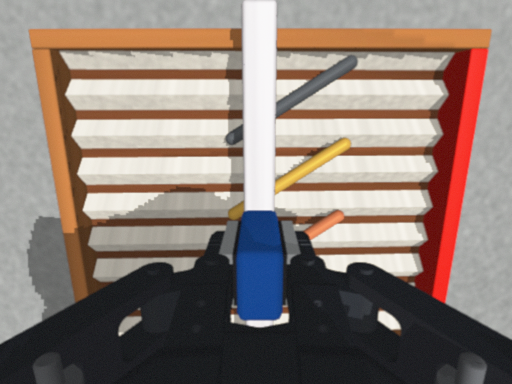

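Mid-tray, the rods are still partly crossed, with the teeth passing between them: steel at (232,138)–(352,62) and brass at (235,213)–(347,143). I'll continue; pushing their leading ends should now turn them into line.

```bash
python3 -m creep '[[-0.004,0,-0.0001,0,0,0.1,-1],[-0.004,0,-0.0001,0,0,0,-1]]' >/dev/null; python3 q.py
```

```text
t 11.57 tray xy mm [-0.7  9.3] z 23.32 rpy [ 0.03  0.06 -0.18] F [ 0.8 -4.3  7.6] M [-1.04 -0.06 -0.01] gap 0.203
```

```bash
python3 -m creep '[[-0.004,0,-0.0002,0,0,0.1,-1],[-0.004,0,-0.0002,0,0,0,-1]]' >/dev/null; python3 q.py
```

```text
t 11.73 tray xy mm [-0.7 17.3] z 23.63 rpy [-0.02  0.07 -0.29] F [ 0.4 -3.5  6.7] M [-0.88 -0.12  0.01] gap 0.2
```

```bash
python3 -m creep '[[-0.004,0,-0.0002,0,0,0.1,-1],[-0.004,0,-0.0002,0,0,0,-1]]' >/dev/null; python3 q.py
```

```text
t 11.9 tray xy mm [-0.9 25.8] z 23.84 rpy [-0.05  0.09 -0.42] F [-0.3 -3.8  6.9] M [-1.01 -0.07  0.01] gap 0.202
```

```bash
python3 -m creep '[[-0.004,0,-0.0002,0,0,0.1,-1],[-0.004,0,-0.0002,0,0,0,-1]]' >/dev/null; python3 q.py; python3 -c "
from h import *
cv2.imwrite('pics/w7.png',r.snapshot('wrist')[:,:,::-1])"
```

```text
t 12.07 tray xy mm [-1.  34.6] z 24.12 rpy [-0.06  0.11 -0.53] F [-0.4 -4.4  6.4] M [-0.92 -0.06  0.01] gap 0.202
```

View pics/w7.png

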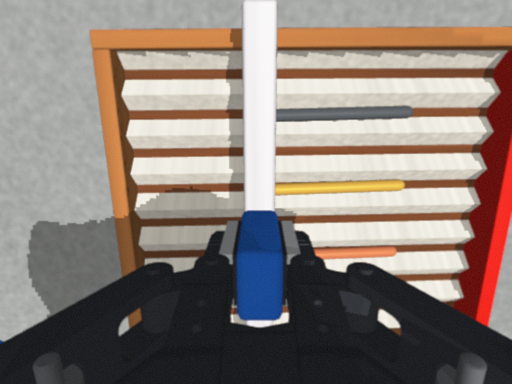

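The steel rod (row 113), brass rod (row 187) and copper rod (row 253) now lie along the grooves. I'll comb on to the far end and correct the small yaw drift.

```bash
python3 -m creep '[[-0.004,-0.0003,-0.0001,0,0,-0.2,-1],[-0.004,-0.0001,-0.0001,0,0,-0.1,-1]]' >/dev/null; python3 q.py
```

```text
t 12.28 tray xy mm [-0.7 43.7] z 24.37 rpy [-0.04  0.13 -0.2 ] F [ 0.7 -3.8  7.2] M [-1.   -0.08 -0.03] gap 0.198
```

```bash
python3 -m creep '[[-0.004,-0.0003,-0.0001,0,0,-0.2,-1],[-0.004,-0.0001,-0.0001,0,0,-0.1,-1]]' >/dev/null; python3 q.py
```

```text
t 12.45 tray xy mm [-0.3 52.1] z 24.64 rpy [-0.07  0.13  0.13] F [ 0.1 -5.1  7.1] M [-0.96 -0.17 -0.05] gap 0.198
```

```bash
python3 -m creep '[[-0.004,-0.0003,-0.0001,0,0,-0.2,-1],[-0.004,-0.0001,-0.0001,0,0,-0.1,-1]]' >/dev/null; python3 q.py
```

```text
t 12.62 tray xy mm [ 0.3 60.8] z 24.88 rpy [-0.08  0.12  0.45] F [ 0.9 -4.6  6.9] M [-0.97 -0.21  0.01] gap 0.2
```

```bash
python3 -m creep '[[-0.004,-0.0002,-0.0001,0,0,-0.1,-1],[-0.004,-0.0001,-0.0001,0,0,0,-1]]' >/dev/null; python3 q.py
```

```text
t 12.78 tray xy mm [ 0.7 69.7] z 25.13 rpy [-0.08  0.1   0.58] F [ 0.8 -5.   6.5] M [-0.95 -0.15 -0.04] gap 0.2
```

```bash
python3 -m creep '[[-0.004,-0.0002,-0.0001,0,0,-0.1,-1],[-0.004,-0.0001,-0.0001,0,0,0,-1]]' >/dev/null; python3 q.py
```

```text
t 12.95 tray xy mm [ 1.  78.5] z 25.4 rpy [-0.09  0.09  0.7 ] F [ 0.9 -5.2  7.3] M [-1.01 -0.25 -0.08] gap 0.201
```

```bash
python3 -m creep '[[-0.004,0.0004,-0.0002,0,0,0.3,-1],[-0.004,0.0001,-0.0001,0,0,0.2,-1]]' >/dev/null; python3 q.py
```

```text
t 13.12 tray xy mm [ 0.6 87.5] z 25.69 rpy [-0.08  0.07  0.17] F [ 1.2 -4.8  7.3] M [-1.09 -0.19  0.04] gap 0.203
```

```bash
python3 -m creep '[[-0.004,0.0004,-0.0002,0,0,0.1,-1],[-0.004,0.0001,-0.0001,0,0,0,-1]]' >/dev/null; python3 q.py
```

```text
t 13.28 tray xy mm [ 0.1 96.4] z 26.0 rpy [-0.08  0.06  0.05] F [ 1.1 -4.8  7.5] M [-1.09 -0.2   0.02] gap 0.2
```

```bash
python3 -m creep '[[-0.004,0.0002,-0.0002,0,0,0,-1],[-0.002,0,-0.0001,0,0,0,-1]]' >/dev/null; python3 q.py
```

```text
t 13.45 tray xy mm [ -0.4 103.6] z 26.21 rpy [-0.07  0.08  0.07] F [ 0.3 -3.9  6.6] M [-1.   -0.14  0.02] gap 0.205
```

Far end reached with contact under 8 N throughout. I'll lift straight up and look.

```bash
python3 -m creep '[[0.0005,0,-0.006,0,0,0,-1],[0,0,-0.015,0,0,0,-1],[0,0,-0.02,0,0,0,-1],[0,0,-0.02,0,0,0,-1],[0,0,0,0,0,0,-1]]' >/dev/null; python3 q.py;  python3 -c "
from h import *
im=r.snapshot('scene')[:,:,::-1];big(im,200,150,340,280,5,'pics/s8z.png')
import pickle
pickle.dump(r.camera_model('wrist'),open('m8.pkl','wb'));cv2.imwrite('pics/w8.png',r.snapshot('wrist')[:,:,::-1])"
```

```text
t 13.87 tray xy mm [-10.4 108.3] z 81.03 rpy [ 0.32  1.2  -0.04] F [1.1 1.  0.7] M [-0.   -0.11 -0.02] gap 0.199
```

View pics/w8.png

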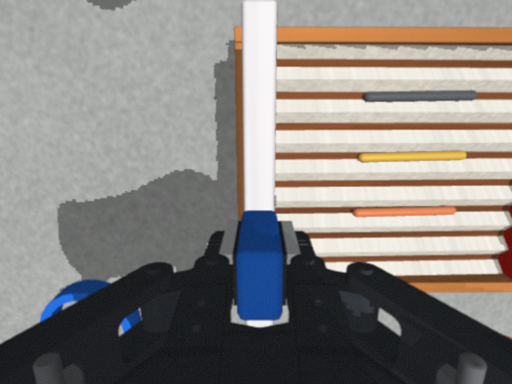

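View pics/s8z.png

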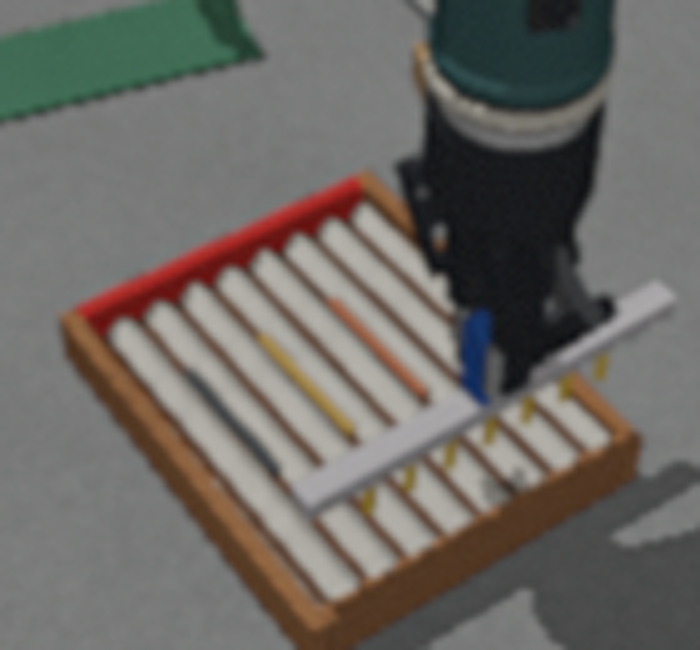

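All three rods lie along grooves, at (420,96), (412,156) and (405,211). I'll check their angles and whether they are centred in the grooves.

```bash
python3 - <<'E'
from h import *
import pickle
m=pickle.load(open("m8.pkl","rb"));im=cv2.imread("pics/w8.png");h=cv2.cvtColor(im,cv2.COLOR_BGR2HSV)
for n,y0,y1,lo,hi in(("steel",88,104,(90,20,30),(130,255,130)),("brass",148,164,(18,120,100),(32,255,255)),("cu",203,219,(3,110,140),(13,255,255))):
    mk=np.zeros(h.shape[:2],np.uint8); mk[y0:y1,340:490]=cv2.inRange(h[y0:y1,340:490],lo,hi)
    ys,xs=np.where(mk>0); p=np.c_[xs,ys].astype(np.float32)
    vx,vy,cx,cy=cv2.fitLine(p,cv2.DIST_HUBER,0,.01,.01).ravel(); 
    e=[(x,cy+vy/vx*(x-cx)) for x in(xs.min(),xs.max()+1)]
    w=cast(e,"wrist",.019,m);t=totray(w)*1e3;d=t[1]-t[0];print(n,t.round(1).tolist(),"angle off y",np.degrees(np.arctan2(d[0],-d[1])).round(2),"len",np.linalg.norm(d).round(1))
E
```

```text
steel [[59.1, 25.2], [61.2, -60.8]] angle off y 1.45 len 86.0
brass [[11.0, 26.5], [13.1, -62.5]] angle off y 1.37 len 89.0
cu [[-37.0, 25.8], [-34.6, -62.6]] angle off y 1.55 len 88.4
```

The rods are centred in the grooves at x = 60, 12 and -36 mm, and all three are parallel. Their common 1.4° reading is view bias. Now I'll return the rake to its stand.

```bash
python3 -c "
from h import *
gorake([.573,-.2434,.10],-5.5)"; python3 -m creep '[[0.02,-0.003,-0.003,0.3,0.1,1,-1],[0.03,-0.003,-0.003,0.3,0.1,1,-1],[0.034,-0.001,-0.002,0.3,0.1,1,-1],[0.034,0,-0.002,0.3,0,1,-1],[0.034,0,-0.002,0,0,1,-1]]' >/dev/null; python3 -c "
from h import *
gorake([.573,-.2434,.10],-5.5)"
```

```text
rake at [0.5326 0.2087 0.0774] rpy [0.21 1.49 7.02] -> shift mm [454.   17.8 -22.2] turn [ 1.45  0.17 12.53]
rake at [0.5459 0.0614 0.0783] rpy [0.17 1.15 2.37] -> shift mm [305.9 -12.6 -21.5] turn [1.13 0.16 7.87]
```

```bash
python3 -m creep '[[0.036,-0.002,-0.005,0.3,0,1,-1],[0.036,-0.002,-0.005,0.3,0,1,-1],[0.036,-0.002,-0.005,0.3,0,1,-1],[0.036,-0.002,-0.005,0.3,0,1,-1],[0.034,-0.002,-0.003,0.2,0,1,-1]]' >/dev/null; python3 -c "
from h import *
gorake([.573,-.2434,.10],-5.5)"
```

```text
rake at [ 0.549  -0.1208  0.0887] rpy [ 0.49  0.79 -2.83] -> shift mm [120.8 -29.  -12. ] turn [0.79 0.5  2.66]
```

```bash
python3 -m creep '[[0.034,-0.006,-0.005,0.3,0.2,0.9,-1],[0.03,-0.006,-0.005,0.3,0.2,0.9,-1],[0.022,-0.006,-0.003,0.2,0.1,0.6,-1],[0.012,-0.005,0,0,0,0,-1],[0,-0.002,0,0,0,0,-1]]' >/dev/null; python3 -c "
from h import *
gorake([.573,-.2434,.10],-5.5)"
```

```text
rake at [ 0.5603 -0.229   0.0901] rpy [ 0.3   0.8  -5.89] -> shift mm [ 12.6 -13.2 -10. ] turn [ 0.8   0.3  -0.39]
```

```bash
python3 -m creep '[[0.007,-0.008,0,0.5,0.2,-0.3,-1],[0.005,-0.005,0,0.3,0.1,-0.1,-1],[0,0,0,0,0,0,-1]]' >/dev/null; python3 -c "
from h import *
gorake([.573,-.2434,.07],-5.5)
im=r.snapshot('scene')[:,:,::-1];big(im,160,90,300,200,5,'pics/s9z.png')"
```

```text
rake at [ 0.5718 -0.2405  0.0851] rpy [ 0.25  0.31 -5.43] -> shift mm [ 2.5 -1.  15.1] turn [0.31 0.25 0.07]
```

View pics/s9z.png

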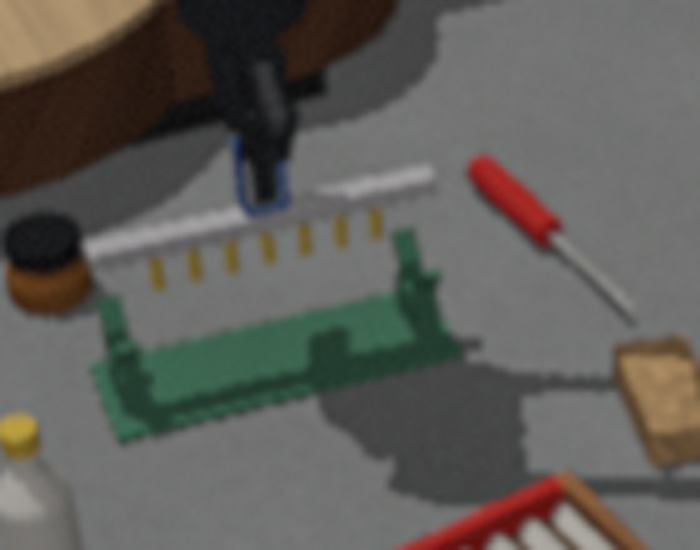

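The rake hangs above its stand, with the teeth between the cheeks. I'll lower it.

```bash
python3 -m creep '[[0.0015,-0.0007,0.008,0.2,0.2,0,-1],[0.001,0,0.01,0.1,0.1,0,-1],[0,0,0.01,0.1,0.1,0,-1],[0,0,0,0,0,0,-1]]' >/dev/null; python3 q.py; python3 -c "
from h import *
gorake([.573,-.2434,.03],-5.5)"
```

```text
t 15.85 tray xy mm [ -28.2 -342.2] z 54.02 rpy [ -0.08  -0.03 -12.23] F [-1.2  0.2 -0.4] M [0.05 0.08 0.  ] gap 0.207
rake at [ 0.5726 -0.2394  0.054 ] rpy [-0.08 -0.03 -5.18] -> shift mm [ 4.  -0.6 24. ] turn [-0.03 -0.08  0.32]
```

```bash
python3 -m creep '[[0.003,0,0.003,0,0,0.2,-1],[0.0025,0,0.003,0,0,0.1,-1],[0,0,0.003,0,0,0,-1]]' >/dev/null; python3 q.py; python3 -c "
from h import *
gorake([.573,-.2434,.03],-5.5)"
```

```text
t 16.1 tray xy mm [ -30.  -346.6] z 43.34 rpy [ -0.05   0.06 -12.47] F [ 0.4 -0.   0. ] M [-0.01 -0.    0.05] gap 0.205
rake at [ 0.5714 -0.244   0.0433] rpy [-0.05  0.06 -5.42] -> shift mm [-0.7 -1.4 13.3] turn [ 0.06 -0.05  0.08]
```

```bash
python3 -m creep '[[-0.0005,-0.0012,0.005,0,0,0.05,-1],[0,0,0.005,0,0,0,-1],[0,0,0.003,0,0,0,-1]]' >/dev/null; python3 q.py; python3 -c "
from h import *
gorake([.573,-.2434,.012],-5.5)"
```

```text
t 16.35 tray xy mm [ -28.2 -347.1] z 29.61 rpy [-7.000e-02 -1.000e-02 -1.257e+01] F [ 0.5  0.6 -0.5] M [ 0.02  0.04 -0.  ] gap 0.2
rake at [ 0.5732 -0.2443  0.0296] rpy [-0.07 -0.01 -5.52] -> shift mm [-0.9  0.5 17.6] turn [-0.01 -0.07 -0.02]
```

```bash
python3 -m creep '[[-0.0007,0.0003,0.005,0,0,0,-1],[-0.0003,0,0.004,0,0,0,-1],[0,0,0.003,0,0,0,-1]]' >/dev/null; python3 q.py; python3 -c "
from h import *
gorake([.573,-.2434,.01],-5.5)"
```

```text
t 16.6 tray xy mm [ -27.9 -346.4] z 16.5 rpy [ -0.07  -0.03 -12.59] F [ 0.3  1.3 -0.3] M [ 0.06 -0.02  0.03] gap 0.199
rake at [ 0.5734 -0.2435  0.0165] rpy [-0.07 -0.03 -5.54] -> shift mm [-0.   0.5  6.5] turn [-0.03 -0.07 -0.04]
```

```bash
python3 -m creep '[[0,0.0003,0.003,0,0,0,-1],[0,0,0.002,0,0,0,-1]]' >/dev/null; python3 q.py;python3 -m creep '[[0,0.0002,0.001,0,0,0,-1]]' >/dev/null; python3 q.py;python3 -m creep '[[0,0.0002,0.001,0,0,0,-1]]' >/dev/null; python3 q.py
```

```text
t 16.77 tray xy mm [ -28.4 -346.1] z 10.51 rpy [ -0.06   0.   -12.59] F [ 0.1 -0.3 -0.7] M [-0.02  0.04  0.03] gap 0.202
t 16.85 tray xy mm [ -28.7 -346. ] z 9.07 rpy [ -0.05   0.02 -12.58] F [-0.  -0.5  0.1] M [0.01 0.04 0.01] gap 0.202
t 16.93 tray xy mm [ -28.9 -345.9] z 7.98 rpy [ -0.05   0.02 -12.58] F [-0.8  1.  16.4] M [ 0.18  0.23 -0.05] gap 0.202
```

Seated at z = 8.0 mm, matching its original height. I'll relieve the pressure, then open.

```bash
python3 -m creep '[[0,0,-0.0003,0,0,0,-1],[0,0,0,0,0,0,-0.4],[0,0,0,0,0,0,-0.2],[0,0,0,0,0,0,0.3]]' | grep -E "pos|force|gap"; python3 q.py
```

```text
tool_pos: [0.5767, -0.2452, 0.0738]
contact_force: [-0.5, -0.5, -0.6]
finger_gap: 0.521
t 17.27 tray xy mm [ -27.1 -347.1] z 10.46 rpy [ -0.13  -0.2  -12.58] F [-0.5 -0.5  2.1] M [0.07 0.   0.03] gap 0.521
```

```bash
python3 -m creep '[[0,0.0005,0.001,0,0,0,1],[0,0.0005,0.001,0,0,0,1],[0,0.0005,0.0005,0,0,0,1],[0,0,-0.01,0,0,0,1],[0,0,-0.02,0,0,0,1]]' | grep -E "pos|force|gap"; python3 -m creep '[[0,0,-0.03,0,0,0,1],[0,0,-0.035,0,0,0,1],[0,0,-0.035,0,0,0,1],[0,0,-0.03,0,0,0,1],[0,0,0,0,0,0,1]]' | grep -E "pos|force|gap"; python3 -c "
from h import *
import pickle
st()
im=r.snapshot('scene')[:,:,::-1];cv2.imwrite('pics/s10.png',im);big(im,150,110,340,280,3.5,'pics/s10z.png')
pickle.dump(r.camera_model('wrist'),open('m10.pkl','wb'));cv2.imwrite('pics/w10.png',r.snapshot('wrist')[:,:,::-1])"
```

```text
tool_pos: [0.5727, -0.2439, 0.0994]
contact_force: [-0.8, 0.3, 0.0]
finger_gap: 1.0
tool_pos: [0.5713, -0.2431, 0.2397]
contact_force: [0.7, 0.0, 0.1]
finger_gap: 1.0
t 18.1 tcp [ 0.5713 -0.2431  0.2397] yaw -95.5 F [0.7 0.  0.1] M [-0.03 -0.03  0.05] gap 1.0 j [-0.44  0.16  1.74 -0.    1.24  1.23]
```

View pics/s10z.png

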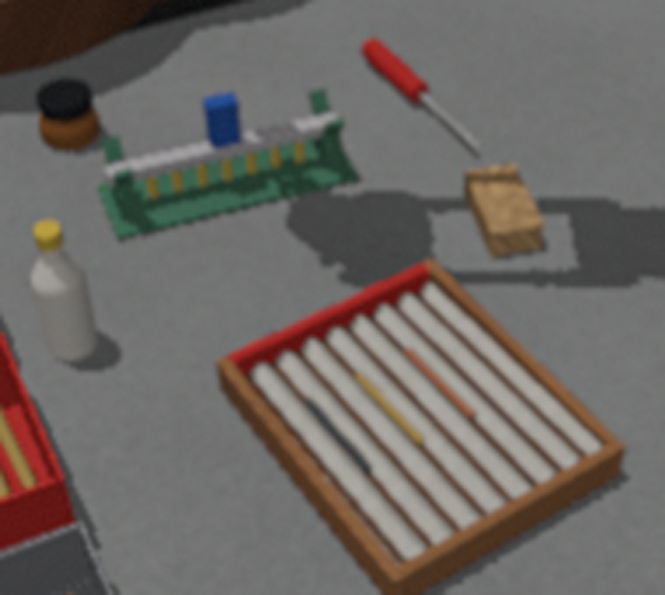

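View pics/w10.png

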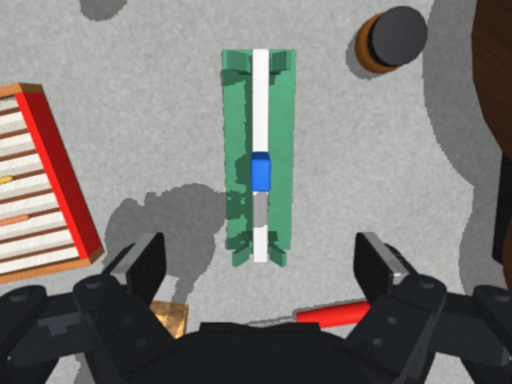

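The rake is back, level in its slots with the grip at (261,172). The rods lie in their grooves at (335,435), (388,408) and (440,383). Last, I'll check that the rake is back where it was and that nothing else moved, then hand in.

```bash
python3 - <<'E'
from h import *
import pickle
a=cv2.imread("pics/scene0.png");b=cv2.imread("pics/s10.png")
d=cv2.absdiff(a,b).max(2)
for n,(x,y) in dict(glue=(168,195),tape=(384,272),driver=(270,137),pincup=(264,317),sand=(293,168),wax=(169,142),notes=(367,236),rake=(214,155)).items():
    w=d[y-18:y+18,x-22:x+22];print(n,int(w.max()),(w>40).sum())
m=pickle.load(open("m10.pkl","rb"));h=cv2.cvtColor(cv2.imread("pics/w10.png"),cv2.COLOR_BGR2HSV)
mk=cv2.inRange(h,(105,120,40),(128,255,255));mk[:,:240]=0;mk[:,285:]=0;mk[:140]=0;mk[200:]=0
x,y,w,hh=cv2.boundingRect(mk);print("blue",x,y,w,hh,cast([(x+w/2,y+13)],"wrist",.1,m))
print("bar ends",cast([(260.5,50),(260.5,262)],"wrist",.05,m)); st()
E
```

```text
glue 4 0
tape 6 0
driver 5 0
pincup 3 0
sand 60 140
wax 19 0
notes 4 0
rake 59 48
blue 251 152 20 40 [[ 0.58203724 -0.24563035  0.1       ]]
bar ends [[ 0.68206306 -0.25510959  0.05      ]
 [ 0.46184998 -0.23404584  0.05      ]]
t 18.2 tcp [ 0.5692 -0.2421  0.2343] yaw -95.51 F [-0.  -0.1 -0.7] M [ 0.   -0.02 -0.03] gap 0.999 j [-0.44  0.16  1.74 -0.    1.24  1.23]
```

```bash
python3 -m creep '[[0,0,-0.005,0,0,0,1],[0,0,0,0,0,0,1]]'; python3 -c "
from h import *
print(r.hand_in());st()"
```

```text
time_s: 18.37
tool_pos: [0.5677, -0.2414, 0.2376]
ee_rot: [-0.001, -0.672, 0.74, 0.0]
contact_force: [0.2, -0.7, 1.0]
finger_gap: 1.005
the job is handed in; nothing more can be done
None
the job is handed in; nothing more can be done
```

The job is done and handed in at about 18.4 s. I took the rake from its stand, set its teeth on the crests at the red end and combed once to the far end. All three rods lay along the grooves after that one pass, so I put the rake back.

- **Contact forces:** touch-down read about 8 N. While combing I kept the force on the tray at 4–8 N, following a bed that rises about 1.8° towards the far end. Forces were read every second row of the moves (about every 0.17 s), so brief peaks in between were not seen. Force on a single rod could not be measured separately. The total drag along the grooves stayed under about 5.5 N.
- **Rods:** they lie in the grooves at x ≈ 60, 12 and -36 mm. All three measured 1.4–1.55° off the tray's y axis. I put that shared offset down to camera bias, since they look parallel to the grooves in the pictures.
- **Rake:** it seated at z = 8.0 mm, pressing the stand with about 16 N before I let go. The bar measures within about 1.5 mm of where it started and its angle is unchanged at -5.5°.
- **Other objects:** comparing scene pictures from before and after, six of the seven bystanders showed no change. The sanding block's patch did change; I put that down to the arm's shadow, as the block looks to be in the same place.

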